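Clear the probe and turn the dissecting board pad side up

TASK

Get this dissecting place ready. First put away the orange-handled probe that lies on the board: press it sideways down into the free pair of spring clips on the rack until it snaps home along its whole handle. Then turn the board over so that its black pad side is up: push it against the steel upstand so that it climbs and stands leaning there on its edge, let go of it, then tip it back over towards the robot and leave it lying flat on the bench, without disturbing the jar, the beaker or the dishes.

Things in the scene. Friction and masses are not known exactly. Their poses are not given: they have to be found in the camera images.
- board: Dissecting board: rigid slab 130 (its x) x 150 (y) x 10 (z) mm, about 250 g, too wide to grip lying flat. One side plain blue (up at the start), the other a black pad (down). Origin at the slab's very centre; z points out of the blue side. Lies flat on the robot's side of the upstand, x roughly towards it, leading edge 10 to 45 mm short of the toe.
- probe: Dissecting probe: round orange handle 12 mm thick, 84 mm long along its x, a black square collar 14 x 14 x 5 mm at each end, a thin steel needle 38 mm long out of the +x collar; 35 g. Origin at the middle of the handle on its axis, 7 mm above what the collars rest on: at the start the board (10 mm thick).
- fence: Coved upstand of slippery polished steel (friction 0.15; bench 0.6), fixed, 260 mm long along its y. Origin on the bench at mid-length of its toe line, where the cove begins; x points into it, away from the robot. Cove: 10 mm high at x 20 mm, 27 at 36, then steeply to the crest, 74 mm high, x 52 to 62; behind it only a low foot flange (7 mm high, to x 84), then bench.
- crest (a point): Middle of the front edge of the upstand's crest. The board pushed low at its near edge (5 to 8 N, contact under 5 mm up) climbs the cove; once that edge is at the toe it leans on the crest at about 55 degrees and stays when let go, its top 32 mm above and 22 mm behind this edge. Pulled from behind, above the crest towards the robot, it pivots on its lower edge and falls over.
- rack: Grey clip rack fixed on the bench, base 100 (x) x 125 (y) x 10 mm, reaching from 31.5 mm on the -y side to 93.5 mm on the +y side of its origin, which lies on the bench under the middle of the free place. A second place, 62 mm towards +y, holds a green-handled probe that is part of the rack.
- clip_seat (a point): Where the probe's origin lies when home in the free clips, 40 mm above the bench; x along the seated handle (needle to either end), z up. Clips 27 mm either side along x, 8 mm wide, open upwards, jaws within 12 mm in y, tops 50 mm above the bench. Lip gap 8 mm: pressed straight down, the handle meets them 12 mm above the seat and snaps in at 10 to 15 N. Free between the clips.
- jar: Bystander: amber specimen jar with a white cap, 56 mm wide, 85 mm high; origin under its centre.
- beaker: Bystander: white open beaker, 64 mm wide, 85 mm high; origin under its centre.
- dishes: Bystander: stack of two glass dishes, 80 mm wide, 32 mm high; origin under its centre.

How it is judged:
By the outcome, as a careful person would: the job done as asked, in the order asked, and still so for the second after the job is handed in, with the robot touching nothing.
It also fails if it takes over 61 s, if anything falls off the work surface, if the arm or the gripper's body presses on something with over 40 N, if the wrist force passes 120 N, or if a joint passes its speed limit or range.

ROBOT

A 6-joint arm with a two-finger parallel gripper is mounted at the origin on the work surface. World frame = base frame: x ahead of the robot, y to its left, z up, the work surface at z = 0. Lengths are in m, angles in rad, forces in N, time in s.
With the tool pointing down it reaches from about 0.375 to 0.9 m from the base axis. Payload 3.1 kg.
Tool frame: the origin (TCP) lies midway between the tips of the shut fingers; the grasp point (between the pads) lies robot.tcp_to_grasp behind it (robot.tcp_to_grasp is the distance from the TCP to the grasp point, in m); z points along the fingers, y is the direction in which the jaws open and shut (so a half turn about z gives the same grasp; the last joint's range is limited). The gripper opens to 87 mm and grips with 3 to 60 N. Pads are 19 mm wide; open, the fingers measure 117 mm over their backs; the gripper's body (75 mm by 190 mm) begins 51 mm behind the grasp point.
Start: joints at [-0.178, 0.527, 1.433, -0, 1.181, -0.178], TCP at [0.625, 0, 0.223] pointing down, gripper open.
Joint ranges: [-3.08, 3.08], [-0.75, 2.2], [0.22, 2.44], [-1.43, 4.57], [0, 2.65], [-2.85, 2.85]. Speed limits (rad/s): [2.79, 2.79, 3.14, 3.14, 3.14, 3.14].

INTERFACE

Orientations are given as a unit quaternion [x, y, z, w].
In Python, from rig import robot, cams, nets gives the robot as it stands. The module is installed in compiled form; this text tells all that it offers.
- The arm moves only by the tool play_rows, never from a script. Its argument "commands" is a list of rows, each an object of numbers: "x", "y", "z": the shift along the tool's x, y, z in mm; "spin": the turn about the tool's z in rad. In form: [{"x": .., "y": .., "z": .., "spin": ..}, ...]. A call has 1 to 8 rows; each row shifts and turns the pose as measured when the row begins, along the tool's axes as they then stand; what a row does not reach is not made up. A row lasts 1/10 s, in which the tool goes at most 50 mm and 8.59 degrees, less where a joint would pass 70% of its speed; a pose out of reach is approached as far as the arm can. A call is refused whole if a number of a shift passes 50 or a number of a turn 0.15, either way. A call with a gripper value outside its range is refused whole. "grip" is the opening, from 0 (shut) to 1 (fully open), set as the call begins (left out, the last holds). The fingers move at their own pace and stop on an object; "newtons" is the grip in N (left out, the last holds). Time passes only in rows, so rows that do not move let the fingers close. It gives the time, the measured TCP pose, the force and the opening at its end, in the units of the state.
- robot.get_obs(): the state, without advancing time (a new reading comes with each control period).
- cams.camera(name): name is "scene" or "side" or "wrist"; returns a dict with "img" (480x640x3 uint8, red, green, blue), "fx", "fy", "cx", "cy" (pixels), "k1" (the pictures are not rectified: a ray, as slopes to the right and down, at radius r is drawn at 1 + k1 r^2 times it, then the intrinsics apply), "world_to_cam" (4x4, takes a point from world to camera coordinates); the wrist camera has in their place "mount" (4x4, takes a point from camera to tool coordinates, whose origin is the TCP and whose axes are the flange's). Camera axes: x right, y up, looking along -z (the intrinsics and any distortion apply to the point x, -y, -z); pixel columns grow to the right and rows downward; lengths in m; the calibration is good to about 2 mm. A picture is of the moment at which its call begins: read the wrist's pose just before it. There is no depth.
- robot.hand_in(): hands the job in, once; it reports no verdict.
Trained networks look in a picture, given as the dict that the camera call returned (one of the last four; its "shot" number tells which), for a name from the list of things; names that differ only in an ending like _2 or _b are one class to them, and where a whole thing is asked for, a point or a joint stands for the part that bears it (a point fixed in the world has none). Each returns a list of dicts, best first, with "conf" (0 to 1); they miss things now and then, are a little off and sometimes report something else, mostly with a low value. They report only what shows in the picture. A call takes as long as a camera call.
- nets.outline_of(picture, name): "region" (480x640 bool, what is visible of it) and "pixel" ([column, row] in pixels, amid what is visible of it).
The state is a dict: "time": time; "q": joint angles; "joint_velocities": joint speeds; "joint_torque": joint torques, N m; "position": TCP position; "tool_rot": TCP orientation; "ft_force": force on the tool from outside, world axes, zero at the start; "moment": the same for the moment, N m; "grip_width": finger opening in m.
Only numpy, scipy, OpenCV 4.12 (cv2) and the standard library are available. Lean on these libraries where they do the work, as an engineer would, in place of code of your own. Each camera call takes 0.05 s, during which the arm holds its last target.

## Working session

There is one attempt and no reset: what is moved stays moved. The work goes in short steps, Python scripts to look and compute and a tool call to move; the robot and the scene stay as the last step left them, time stands still between calls to the robot, and variables do not carry over. Pictures are saved under pics/ and viewed, and the job is handed in when it is done.

Besides the shell and the picture viewer there is one more tool, called as name([rows], argument=value, ...), one row to a line, values as JSON. play_rows: Moves the arm, as the interface text tells. Its arguments: {"type":"object","properties":{"commands":{"type":"array"},"grip":{"type":"number"},"newtons":{"type":"number"}},"required":["commands"]}

```bash
mkdir -p pics; cat > h.py <<'E'
import numpy as np, cv2
from rig import robot, cams, nets
from scipy.spatial.transform import Rotation as R
def save(c,n): cv2.imwrite('pics/'+n,c['img'][:,:,::-1])
def proj(c,P):
    P=np.atleast_2d(P); W=c['world_to_cam'];p=P@W[:3,:3].T+W[:3,3]
    s=np.c_[p[:,0]/-p[:,2],-p[:,1]/-p[:,2]]; r2=(s**2).sum(1,keepdims=True); s=s*(1+c['k1']*r2)
    return s*[c['fx'],c['fy']]+[c['cx'],c['cy']]
def w2c_wrist(c,o):
    T=np.eye(4);T[:3,:3]=R.from_quat(o['tool_rot']).as_matrix();T[:3,3]=o['position']
    c['world_to_cam']=np.linalg.inv(T@c['mount']);return c
def unproj(c,uv,z):
    uv=np.atleast_2d(uv).astype(float); d=(uv-[c['cx'],c['cy']])/[c['fx'],c['fy']]; s=d.copy()
    for _ in range(20): s=d/(1+c['k1']*(s**2).sum(1,keepdims=True))
    W=np.linalg.inv(c['world_to_cam']); D=np.c_[s[:,0],-s[:,1],-np.ones(len(s))]@W[:3,:3].T; o=W[:3,3]
    return o+D*((z-o[2])/D[:,2])[:,None]
E
python3 - <<'E'
from h import *
o=robot.get_obs(); print(o,robot.tcp_to_grasp)
for n in ['scene','side','wrist']:
    c=cams.camera(n); save(c,n+'0.png')
    if n=='wrist': w2c_wrist(c,o)
    print(n,np.linalg.inv(c['world_to_cam'])[:3].round(3).tolist(),c['fx'],c['k1'])
    for t in ['board','probe','fence','rack','jar','beaker','dishes']:
        for r in nets.outline_of(c,t)[:2]:
            ys,xs=np.where(r['region']); print(t,round(r['conf'],2),r['pixel'],xs.min(),xs.max(),ys.min(),ys.max(), unproj(c,r['pixel'],0.01).round(3))
E
```

```text
{'time': 0.0, 'q': array([-1.78503662e-01,  5.28439253e-01,  1.43390013e+00, -8.96853251e-06,
        1.18141936e+00, -1.78537189e-01]), 'joint_velocities': array([-4.85442300e-04,  1.03239804e-03, -1.67645782e-03, -7.49736026e-04,
        1.53071442e-03, -3.00607226e-05]), 'joint_torque': array([-5.45745443e-04, -4.40045428e+01, -1.76593530e+01,  6.32597599e-02,
        5.83207863e-02, -1.53719384e-04]), 'position': array([6.24261378e-01, 1.57864530e-04, 2.21588877e-01]), 'tool_rot': array([ 7.07093306e-01,  7.07119427e-01, -6.21075109e-04, -8.87286923e-04]), 'ft_force': array([-0.54780901,  0.40456741,  0.52709727]), 'moment': array([-0.0429337 ,  0.00326497,  0.03554943]), 'grip_width': 0.0871563108888037} 0.0187
scene [[0.09, -0.562, 0.822, 1.383], [0.996, 0.063, -0.066, -0.154], [-0.015, 0.825, 0.565, 0.648]] 525.8890343824853 -0.1357391251549992
board 0.85 [310.0, 249.0] 273 357 226 270 [[ 0.499 -0.107  0.01 ]]
probe 0.77 [320.5, 242.0] 314 325 225 258 [[ 0.477 -0.083  0.01 ]]
fence 0.83 [331.4, 287.7] 256 400 260 314 [[ 0.628 -0.076  0.01 ]]
rack 0.71 [491.3, 238.2] 451 523 21
[... 646 characters left out ...]
263.2] 326 419 205 312 [[ 0.645 -0.08   0.01 ]]
rack 0.96 [257.7, 193.4] 229 290 175 216 [[0.503 0.3   0.01 ]]
jar 0.93 [367.2, 378.5] 348 391 345 418 [[ 0.516 -0.359  0.01 ]]
jar 0.47 [362.1, 187.2] 345 376 176 199 [[0.76  0.257 0.01 ]]
beaker 0.7 [251.2, 377.1] 225 275 343 420 [[ 0.361 -0.305  0.01 ]]
dishes 0.81 [362.5, 185.1] 345 377 176 199 [[0.766 0.269 0.01 ]]
wrist [[1.0, -0.001, 0.003, 0.625], [0.001, 0.97, 0.244, 0.066], [-0.003, -0.244, 0.97, 0.384]] 406.816965504655 -0.08047027881876445
board 0.8 [208.5, 270.5] 114 276 224 375 [[ 0.51 -0.06  0.01]]
probe 0.67 [149.3, 291.2] 128 181 281 300 [[ 0.448 -0.082  0.01 ]]
fence 0.83 [329.6, 242.8] 285 375 156 375 [[ 0.628 -0.031  0.01 ]]
```

```bash
python3 - <<'E'
import cv2,numpy as np
a=[cv2.imread(f'pics/{n}0.png') for n in ['scene','side','wrist']]
cv2.imwrite('pics/s1.png',cv2.resize(a[0][170:350,140:560],None,fx=1.9,fy=1.9,interpolation=cv2.INTER_CUBIC))
cv2.imwrite('pics/s2.png',cv2.resize(a[1][160:430,200:460],None,fx=2.2,fy=2.2,interpolation=cv2.INTER_CUBIC))
E
```

```text
(no output)
```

View pics/s1.png

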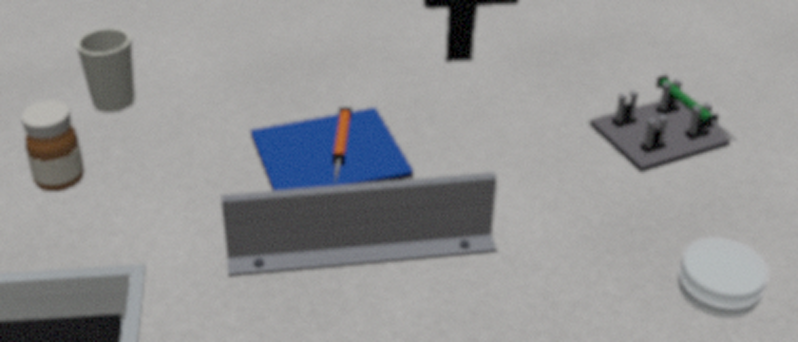

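View pics/s2.png

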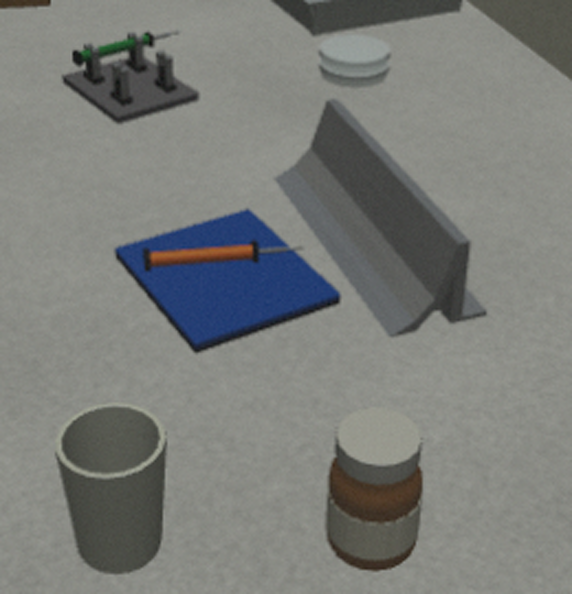

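View pics/wrist0.png

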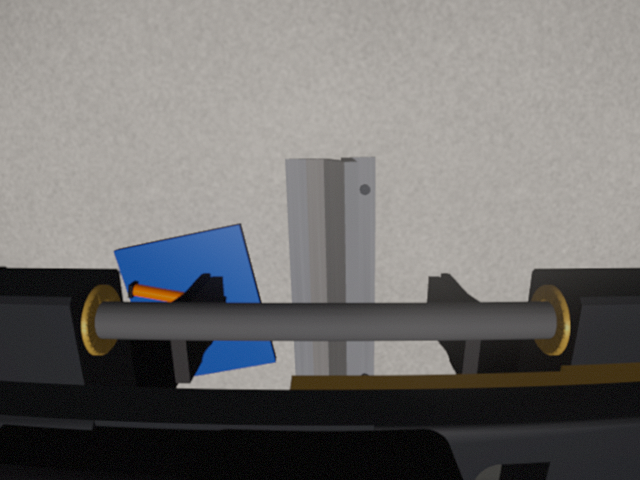

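```bash
cat > fit.py <<'E'
from h import *
from scipy.optimize import minimize
def box(x0,x1,y0,y1,z0,z1): return np.array([[x,y,z] for x in(x0,x1) for y in(y0,y1) for z in(z0,z1)])
B=lambda:[box(-.065,.065,-.075,.075,0,.010)]
def fence():
    # convex pieces
    out=[]
    def pr(pts): return np.array([[x,y,z] for x,z in pts for y in(-.13,.13)])
    out.append(pr([(0,0),(.02,.0),(.02,.010)])); out.append(pr([(.02,0),(.036,0),(.02,.01),(.036,.027)]))
    out.append(pr([(.036,0),(.062,0),(.036,.027),(.052,.074),(.062,.074)])); out.append(pr([(.062,0),(.084,0),(.084,.007),(.062,.007)]))
    return out
def rack():
    out=[box(-.05,.05,-.0315,.0935,0,.01)]
    for y in(0,.062):
        for x in(-.027,.027): out.append(box(x-.004,x+.004,y-.009,y+.009,.01,.05))
    out.append(box(-.047,.047,.062-.007,.062+.007,.033,.047))
    return out
def probe(): return [box(-.042,.042,-.006,.006,.011,.023),box(-.047,-.042,-.007,.007,.01,.024),box(.042,.047,-.007,.007,.01,.024)]
def cyl(r,h):
    a=np.linspace(0,2*np.pi,40); return [np.array([[r*np.cos(t),r*np.sin(t),z] for t in a for z in(0,h)])]
S=4
def render(c,parts,p):
    x,y,t=p; Rm=np.array([[np.cos(t),-np.sin(t),0],[np.sin(t),np.cos(t),0],[0,0,1]])
    m=np.zeros((480*S,640*S),np.uint8)
    for q in parts:
        uv=(proj(c,q@Rm.T+[x,y,0])+.5)*S
        cv2.fillConvexPoly(m,cv2.convexHull(uv.astype(np.float32)).astype(np.int32),1)
    return m
def fit(views,parts,p0):
    # views: list of (cam,region,ignoremask)
    V=[(c,cv2.resize(r.astype(np.uint8),None,fx=S,fy=S,interpolation=cv2.INTER_NEAREST),None if g is None else cv2.resize(g.astype(np.uint8),None,fx=S,fy=S,interpolation=cv2.INTER_NEAREST)) for c,r,g in views]
    def ious(p):
        o=[]
        for c,r,g in V:
            m=render(c,parts,p)
            if g is not None: m=m&(1-g); r=r&(1-g)
            o.append((m&r).sum()/max(1,(m|r).sum()))
        return o
    f=lambda p:sum(1-i for i in ious(p))
    best=None
    for t in ([p0[2]-.15,p0[2]+.15] ):
        s=minimize(f,[p0[0],p0[1],t],method='Nelder-Mead',options=dict(initial_simplex=np.array([[p0[0],p0[1],t],[p0[0]+.02,p0[1],t],[p0[0],p0[1]+.02,t],[p0[0],p0[1],t+.2]]),xatol=1e-4,fatol=1e-5,maxiter=150))
        if best is None or s.fun<best.fun: best=s
    return best.x,ious(best.x)
E
python3 - <<'E'
from fit import *
C={n:cams.camera(n) for n in ['scene','side']}
Rg={}
for n in C:
    for t in ['board','probe','fence','rack','jar','beaker','dishes']:
        Rg[n,t]=nets.outline_of(C[n],t)[0]['region']
def thr(n,t): 
    return Rg[n,t]
for t,parts,p0 in [('fence',fence(),[.62,-.08,0]),('board',B(),[.5,-.1,.15]),('rack',rack(),[.5,.28,.7]),('probe',probe(),[.48,-.08,-.15]),('jar',cyl(.028,.085),[.5,-.37,0]),('beaker',cyl(.032,.085),[.33,-.32,0]),('dishes',cyl(.04,.032),[.76,.26,0])]:
    for ns in (['side'],['scene'],['side','scene']):
        vs=[]
        for n in ns:
            g=None
            r=Rg[n,t]
            if t=='board':
                g=cv2.dilate((Rg[n,'fence']).astype(np.uint8),np.ones((3,3))); r=r|Rg[n,'probe']
                k=cv2.getStructuringElement(cv2.MORPH_ELLIPSE,(5,5)); r=cv2.morphologyEx(r.astype(np.uint8),cv2.MORPH_CLOSE,k)
            vs.append((C[n],r,g))
        x,i=fit(vs,parts,p0); print(t,ns,x.round(4),np.round(i,3))
E
```

```text
Traceback (most recent call last):
IndexError: list index out of range
```

```bash
cat > run1.py <<'E'
from fit import *
C={};Rg={}
T=['board','probe','fence','rack','jar','beaker','dishes']
for k in range(3):
  for n in ['scene','side']:
    if all((n,t) in Rg for t in T): continue
    C[n]=cams.camera(n)
    for t in T:
        if (n,t) in Rg: continue
        r=nets.outline_of(C[n],t)
        if r: Rg[n,t]=r[0]['region']; 
        else: print('miss',n,t)
for t,parts,p0 in [('fence',fence(),[.62,-.08,0]),('board',B(),[.5,-.1,.15]),('rack',rack(),[.5,.28,.7]),('probe',probe(),[.48,-.08,-.15]),('jar',cyl(.028,.085),[.5,-.37,0]),('beaker',cyl(.032,.085),[.33,-.32,0]),('dishes',cyl(.04,.032),[.76,.26,0])]:
    for ns in (['side'],['scene'],['side','scene']):
        vs=[]
        for n in ns:
            g=None
            r=Rg[n,t]
            if t=='board':
                g=cv2.dilate((Rg[n,'fence']).astype(np.uint8),np.ones((3,3))); r=r|Rg[n,'probe']
                k=cv2.getStructuringElement(cv2.MORPH_ELLIPSE,(5,5)); r=cv2.morphologyEx(r.astype(np.uint8),cv2.MORPH_CLOSE,k)
            vs.append((C[n],r,g))
        x,i=fit(vs,parts,p0); print(t,ns,x.round(4),np.round(i,3))
print(robot.get_obs()['time'])
E
python3 run1.py
```

```text
miss side jar
fence ['side'] [ 0.592  -0.0814  0.0174] [0.961]
fence ['scene'] [ 0.5912 -0.0843  0.0291] [0.98]
fence ['side', 'scene'] [ 0.5916 -0.0829  0.0222] [0.956 0.976]
board ['side'] [ 0.497  -0.098   0.2082] [0.957]
board ['scene'] [ 0.4951 -0.1005  0.2024] [0.979]
board ['side', 'scene'] [ 0.4965 -0.1     0.205 ] [0.952 0.976]
rack ['side'] [0.5089 0.2449 0.2791] [0.914]
rack ['scene'] [0.509  0.245  0.3147] [0.931]
rack ['side', 'scene'] [0.5093 0.2446 0.3038] [0.91 0.93]
probe ['side'] [ 0.482  -0.0847 -0.1804] [0.625]
probe ['scene'] [ 0.4817 -0.0854 -0.1674] [0.839]
probe ['side', 'scene'] [ 0.4812 -0.0849 -0.1671] [0.622 0.844]
jar ['side'] [ 0.5036 -0.3939 -0.069 ] [0.901]
jar ['scene'] [ 0.5026 -0.3963  0.4304] [0.892]
jar ['side', 'scene'] [ 0.5025 -0.3962  0.4722] [0.899 0.89 ]
beaker ['side'] [ 0.3559 -0.3417  0.3648] [0.863]
beaker ['scene'] [ 0.3505 -0.3525  0.2385] [0.856]
beaker ['side', 'scene'] [ 0.3547 -0.3504 -0.0773] [0.846 0.848]
dishes ['side'] [0.7516 0.248  0.4145] [0.902]
dishes ['scene'] [ 0.76  0.26 -0.15] [0.]
dishes ['side', 'scene'] [0.7516 0.248  0.4145] [0.902 0.   ]
2.4
```

```bash
cat > plan.py <<'E'
from h import *
import sys,json
def yaw_of(q):
    M=R.from_quat(q).as_matrix(); return np.arctan2(M[1,0],M[0,0])
def plan(pos,yaw,tgt,n):
    # tgt x,y,z,yaw (tool-x heading); tool z down
    pos=np.array(pos,float); t=np.array(tgt[:3]); ty=tgt[3]; rows=[]
    for k in range(n):
        f=1/(n-k); d=(t-pos)*f*1000; dyaw=((ty-yaw))*f
        ex=np.array([np.cos(yaw),np.sin(yaw)]); ey=np.array([np.sin(yaw),-np.cos(yaw)])
        r=dict(x=round(float(d[:2]@ex),1),y=round(float(d[:2]@ey),1),z=round(float(-d[2]),1),spin=round(float(-dyaw),3)); rows.append(r)
        pos=pos+np.r_[(r['x']*ex+r['y']*ey),-r['z']]/1000; yaw-=r['spin']
    return rows,pos,yaw
if __name__=='__main__':
    o=robot.get_obs(); pos=o['position'];yaw=yaw_of(o['tool_rot'])
    print('now',round(o['time'],2),pos.round(4),round(yaw,4),o['ft_force'].round(1),round(o['grip_width'],4),'q',o['q'].round(2))
    for a in sys.argv[1:]:
        v=[float(s) if s!='-' else None for s in a.split(',')]
        cur=list(pos)+[yaw]; tg=[cur[i] if v[i] is None else v[i] for i in range(4)]
        tg[3]=yaw+(tg[3]-yaw+np.pi)%(2*np.pi)-np.pi
        rows,pos,yaw=plan(pos,yaw,tg,int(v[4])); print(json.dumps(rows)); print('->',pos.round(4),round(yaw,3))
E
python3 plan.py .4815,-.085,.07,2.972,10 -,-,.012,-,2
```

```text
now 2.4 [0.625  0.     0.2225] 1.5708 [-0.  -0.6 -0.5] 0.0867 q [-0.18  0.53  1.43  0.    1.18 -0.18]
[{"x": -8.5, "y": -14.3, "z": 15.3, "spin": -0.14}, {"x": -6.4, "y": -15.4, "z": 15.2, "spin": -0.14}, {"x": -4.2, "y": -16.1, "z": 15.3, "spin": -0.14}, {"x": -1.9, "y": -16.6, "z": 15.2, "spin": -0.14}, {"x": 0.4, "y": -16.7, "z": 15.3, "spin": -0.14}, {"x": 2.7, "y": -16.5, "z": 15.2, "spin": -0.14}, {"x": 5.0, "y": -15.9, "z": 15.3, "spin": -0.14}, {"x": 7.2, "y": -15.0, "z": 15.2, "spin": -0.14}, {"x": 9.2, "y": -13.9, "z": 15.3, "spin": -0.141}, {"x": 11.1, "y": -12.5, "z": 15.2, "spin": -0.14}]
-> [ 0.4815 -0.085   0.07  ] 2.972
[{"x": 0.0, "y": 0.0, "z": 29.0, "spin": -0.0}, {"x": 0.0, "y": 0.0, "z": 29.0, "spin": -0.0}]
-> [ 0.4815 -0.085   0.012 ] 2.972
```

play_rows([
  {"x": -8.5,"y": -14.3,"z": 15,"spin": -0.14},
  {"x": -6.4,"y": -15.4,"z": 15,"spin": -0.14},
  {"x": -4.2,"y": -16.1,"z": 15,"spin": -0.14},
  {"x": -1.9,"y": -16.6,"z": 15,"spin": -0.14},
  {"x": 0.4,"y": -16.7,"z": 15,"spin": -0.14},
  {"x": 2.7,"y": -16.5,"z": 15,"spin": -0.14},
  {"x": 5.0,"y": -15.9,"z": 15,"spin": -0.14},
  {"x": 7.2,"y": -15.0,"z": 15,"spin": -0.14},
], grip=0.55)

```text
time: 3.2
position: [0.5146, -0.0723, 0.1018]
tool_rot: [0.2, 0.98, 0.0, 0.007]
ft_force: [-0.1, -0.5, 0.0]
grip_width: 0.0484
```

```bash
python3 plan.py .4815,-.085,.07,2.972,3
```

```text
now 3.2 [ 0.5146 -0.0723  0.1018] 2.7395 [-0.1 -0.5  0. ] 0.0484 q [-0.36  0.57  1.81  0.    0.74 -1.53]
[{"x": 8.5, "y": -8.2, "z": 10.6, "spin": -0.078}, {"x": 9.1, "y": -7.5, "z": 10.6, "spin": -0.077}, {"x": 9.7, "y": -6.8, "z": 10.6, "spin": -0.078}]
-> [ 0.4815 -0.085   0.07  ] 2.972
```

play_rows([
  {"x": 8.5,"y": -8.2,"z": 10,"spin": -0.078},
  {"x": 9.1,"y": -7.5,"z": 10,"spin": -0.077},
  {"x": 9.7,"y": -6.8,"z": 10,"spin": -0.078},
  {"x": 0,"y": 0,"z": 0,"spin": 0},
  {"x": 0,"y": 0,"z": 0,"spin": 0},
])

```text
time: 3.7
position: [0.4794, -0.0867, 0.0693]
tool_rot: [0.081, 0.997, -0.0, 0.006]
ft_force: [0.4, 0.8, 0.8]
grip_width: 0.0478
```

```bash
cat > look.py <<'E'
from fit import *
import sys
tag=sys.argv[1]; T=sys.argv[2:]
o=robot.get_obs(); c=w2c_wrist(cams.camera('wrist'),o); save(c,f'w{tag}.png')
PP={'probe':(probe(),[.4815,-.085,-.17]),'rack':(rack(),[.509,.245,.30]),'board':(B(),[.497,-.1,.205]),'fence':(fence(),[.5915,-.083,.022])}
d=c['img'].copy()
for t in T:
    parts,p=PP[t]; m=render(c,parts,p)
    cs,_=cv2.findContours(m,cv2.RETR_EXTERNAL,cv2.CHAIN_APPROX_NONE)
    for k in cs: cv2.polylines(d,[(k/S).astype(np.int32)],True,(255,255,0),1)
cv2.imwrite(f'pics/w{tag}o.png',d[:,:,::-1])
print(o['position'],o['time'])
E
python3 look.py 1 probe; python3 plan.py -,-,.012,-,2
```

```text
[ 0.47935079 -0.08669582  0.06932863] 3.7
now 3.75 [ 0.4793 -0.0866  0.0694] 2.9799 [-1.2 -0.1 -0.4] 0.0475 q [-0.41  0.6   1.91  0.    0.62 -1.82]
[{"x": 0.0, "y": 0.0, "z": 28.7, "spin": -0.0}, {"x": 0.0, "y": 0.0, "z": 28.7, "spin": -0.0}]
-> [ 0.4793 -0.0866  0.012 ] 2.98
```

View pics/w1o.png

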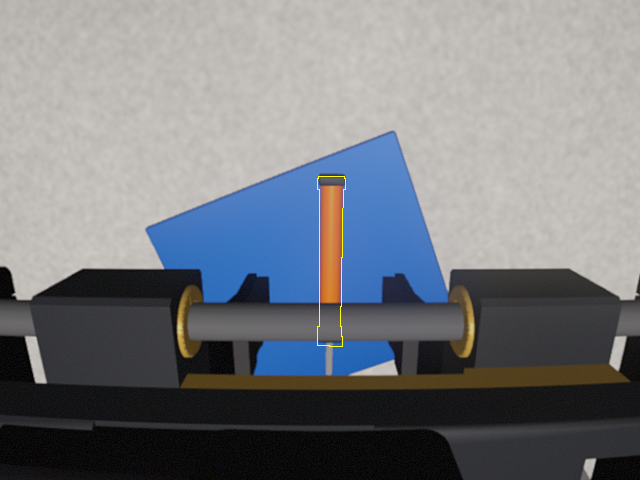

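play_rows([
  {"x": -2,"y": 2,"z": 28},
  {"x": 0,"y": 0,"z": 26},
  {"z": 2.5},
  {"z": 0},
])

```text
invalid input
```

Every row apparently needs all four numbers.

play_rows([
  {"x": -2,"y": 2,"z": 28,"spin": 0},
  {"x": 0,"y": 0,"z": 26,"spin": 0},
  {"x": 0,"y": 0,"z": 2.5,"spin": 0},
  {"x": 0,"y": 0,"z": 0,"spin": 0},
])

```text
time: 4.15
position: [0.4891, -0.0861, 0.0147]
tool_rot: [0.082, 0.997, -0.002, 0.012]
ft_force: [0.4, 0.1, 0.1]
grip_width: 0.0474
```

play_rows([
  {"x": 0,"y": 0,"z": 0,"spin": 0},
])

```text
time: 4.25
position: [0.4898, -0.0862, 0.0155]
tool_rot: [0.082, 0.997, -0.002, 0.012]
ft_force: [0.7, 0.3, 0.3]
grip_width: 0.048
```

```bash
python3 plan.py .4815,-.085,.012,2.972,2; python3 -c "
from h import *
print(R.from_quat(robot.get_obs()['tool_rot']).as_matrix().round(3))"
```

```text
now 4.25 [ 0.4898 -0.0862  0.0155] 2.9777 [0.7 0.3 0.3] 0.048 q [-0.4   0.71  1.92  0.01  0.49 -1.81]
[{"x": 4.2, "y": -0.1, "z": 1.8, "spin": 0.003}, {"x": 4.1, "y": -0.1, "z": 1.7, "spin": 0.003}]
-> [ 0.4816 -0.085   0.012 ] 2.972
[[-0.986  0.163  0.024]
 [ 0.163  0.987 -0.007]
 [-0.025 -0.003 -1.   ]]
```

```bash
cat > plan.py <<'E'
from h import *
import sys,json
def yaw_of(M): return np.arctan2(M[1,0],M[0,0])
if __name__=='__main__':
    o=robot.get_obs(); pos=o['position'];M=R.from_quat(o['tool_rot']).as_matrix();yaw=yaw_of(M)
    print('now',round(o['time'],2),pos.round(4),'yaw',round(yaw,4),'zaxis',M[:,2].round(3),'F',o['ft_force'].round(1),'w',round(o['grip_width'],4),'q',o['q'].round(2))
    for a in sys.argv[1:]:
        v=[float(s) if s!='-' else None for s in a.split(',')]
        cur=list(pos)+[yaw_of(M)]; tg=[cur[i] if v[i] is None else v[i] for i in range(4)]; n=int(v[4]); rows=[]
        for k in range(n):
            f=1/(n-k); yw=yaw_of(M); dy=((tg[3]-yw+np.pi)%(2*np.pi)-np.pi)*f
            d=M.T@((np.array(tg[:3])-pos)*f*1000)
            r=dict(x=round(float(d[0]),1),y=round(float(d[1]),1),z=round(float(d[2]),1),spin=round(float(-dy),3)); rows.append(r)
            pos=pos+M@np.array([r['x'],r['y'],r['z']])/1000; M=M@R.from_rotvec([0,0,r['spin']]).as_matrix()
        print(json.dumps(rows)); print('->',pos.round(4),round(yaw_of(M),3))
E
python3 plan.py .4815,-.085,.012,2.972,2
```

```text
now 4.25 [ 0.4898 -0.0862  0.0155] yaw 2.9777 zaxis [ 0.024 -0.007 -1.   ] F [0.7 0.3 0.3] w 0.048 q [-0.4   0.71  1.92  0.01  0.49 -1.81]
[{"x": 4.2, "y": -0.1, "z": 1.7, "spin": 0.003}, {"x": 4.2, "y": -0.1, "z": 1.6, "spin": 0.003}]
-> [ 0.4815 -0.085   0.012 ] 2.972
```

play_rows([
  {"x": 4.2,"y": 0,"z": 1.6,"spin": 0},
  {"x": 4.2,"y": 0,"z": 1.5,"spin": 0},
  {"x": 0,"y": 0,"z": 0,"spin": 0},
])

```text
time: 4.55
position: [0.4824, -0.0851, 0.0146]
tool_rot: [0.082, 0.997, -0.003, 0.014]
ft_force: [-0.6, -0.1, -0.5]
grip_width: 0.0481
```

play_rows([
  {"x": 0,"y": 0,"z": 2.5,"spin": 0},
  {"x": 0,"y": 0,"z": 0,"spin": 0},
])

```text
time: 4.75
position: [0.4825, -0.0852, 0.0126]
tool_rot: [0.082, 0.997, -0.003, 0.015]
ft_force: [0.4, 0.0, 0.6]
grip_width: 0.0478
```

play_rows([
  {"x": 0,"y": 0,"z": 0,"spin": 0},
  {"x": 0,"y": 0,"z": 0,"spin": 0},
  {"x": 0,"y": 0,"z": 0,"spin": 0},
  {"x": 0,"y": 0,"z": 0,"spin": 0},
], grip=0, newtons=40)

```text
time: 5.15
position: [0.4828, -0.0854, 0.0125]
tool_rot: [0.082, 0.997, -0.003, 0.015]
ft_force: [-0.5, 0.1, 0.3]
grip_width: 0.0237
```

```bash
python3 plan.py -,-,.12,-,4 .509,.245,.14,3.4436,9
```

```text
now 5.15 [ 0.4828 -0.0854  0.0125] yaw 2.9773 zaxis [ 0.03  -0.009 -1.   ] F [-0.5  0.1  0.3] w 0.0237 q [-0.41  0.72  1.94  0.01  0.45 -1.82]
[{"x": -0.8, "y": -0.1, "z": -26.9, "spin": -0.0}, {"x": -0.8, "y": -0.1, "z": -26.8, "spin": -0.0}, {"x": -0.8, "y": -0.1, "z": -26.9, "spin": -0.0}, {"x": -0.9, "y": -0.2, "z": -26.8, "spin": -0.0}]
-> [ 0.4828 -0.0854  0.12  ] 2.977
[{"x": 3.1, "y": 36.7, "z": -2.5, "spin": -0.052}, {"x": 1.1, "y": 36.8, "z": -2.5, "spin": -0.052}, {"x": -0.8, "y": 36.8, "z": -2.5, "spin": -0.052}, {"x": -2.7, "y": 36.7, "z": -2.5, "spin": -0.052}, {"x": -4.6, "y": 36.5, "z": -2.5, "spin": -0.052}, {"x": -6.4, "y": 36.3, "z": -2.4, "spin": -0.052}, {"x": -8.3, "y": 35.8, "z": -2.5, "spin": -0.051}, {"x": -10.2, "y": 35.4, "z": -2.4, "spin": -0.052}, {"x": -12.0, "y": 34.8, "z": -2.5, "spin": -0.051}]
-> [0.509 0.245 0.14 ] -2.84
```

play_rows([
  {"x": 0,"y": 0,"z": 0,"spin": 0},
  {"x": 0,"y": 0,"z": 0,"spin": 0},
])

```text
time: 5.35
position: [0.4829, -0.0854, 0.0125]
tool_rot: [0.082, 0.997, -0.003, 0.015]
ft_force: [-0.0, 0.2, 0.4]
grip_width: 0.0109
```

play_rows([
  {"x": -0.8,"y": 0,"z": -10,"spin": 0},
  {"x": -0.8,"y": 0,"z": -20,"spin": 0},
  {"x": -0.8,"y": 0,"z": -25,"spin": 0},
  {"x": -0.8,"y": 0,"z": -25,"spin": 0},
  {"x": 0,"y": 0,"z": -20,"spin": 0},
])

```text
time: 5.85
position: [0.4809, -0.0841, 0.1151]
tool_rot: [0.082, 0.997, -0.002, 0.011]
ft_force: [0.4, 0.2, -0.7]
grip_width: 0.011
```

```bash
python3 plan.py .509,.245,.14,3.4436,10
```

```text
now 5.85 [ 0.4809 -0.0841  0.1151] yaw 2.9771 zaxis [ 0.022 -0.006 -1.   ] F [ 0.4  0.2 -0.7] w 0.011 q [-0.4   0.51  1.89  0.    0.72 -1.81]
[{"x": 2.6, "y": 32.9, "z": -2.6, "spin": -0.047}, {"x": 1.0, "y": 33.0, "z": -2.6, "spin": -0.047}, {"x": -0.5, "y": 33.0, "z": -2.6, "spin": -0.047}, {"x": -2.1, "y": 33.0, "z": -2.6, "spin": -0.046}, {"x": -3.6, "y": 32.8, "z": -2.6, "spin": -0.047}, {"x": -5.2, "y": 32.6, "z": -2.7, "spin": -0.046}, {"x": -6.6, "y": 32.4, "z": -2.6, "spin": -0.047}, {"x": -8.2, "y": 32.0, "z": -2.7, "spin": -0.046}, {"x": -9.6, "y": 31.6, "z": -2.6, "spin": -0.047}, {"x": -11.1, "y": 31.1, "z": -2.7, "spin": -0.046}]
-> [0.509 0.245 0.14 ] -2.84
```

play_rows([
  {"x": 2.6,"y": 33,"z": -2.6,"spin": -0.047},
  {"x": 1.0,"y": 33,"z": -2.6,"spin": -0.047},
  {"x": -0.5,"y": 33,"z": -2.6,"spin": -0.047},
  {"x": -2.1,"y": 33,"z": -2.6,"spin": -0.046},
  {"x": -3.6,"y": 33,"z": -2.6,"spin": -0.047},
  {"x": -5.2,"y": 32.6,"z": -2.7,"spin": -0.046},
  {"x": -6.6,"y": 32.4,"z": -2.6,"spin": -0.047},
  {"x": -8.2,"y": 32.0,"z": -2.7,"spin": -0.046},
])

```text
time: 6.65
position: [0.5061, 0.1838, 0.1448]
tool_rot: [-0.107, 0.994, -0.008, 0.018]
ft_force: [-0.6, 0.3, -0.7]
grip_width: 0.0107
```

```bash
python3 plan.py .509,.245,.12,3.4436,4
```

```text
now 6.65 [0.5061 0.1838 0.1448] yaw -2.927 zaxis [ 0.037 -0.011 -0.999] F [-0.6  0.3 -0.7] w 0.0107 q [ 0.15  0.51  1.75 -0.02  0.85 -1.62]
[{"x": -3.8, "y": 14.9, "z": 6.1, "spin": -0.022}, {"x": -4.1, "y": 14.8, "z": 6.0, "spin": -0.022}, {"x": -4.4, "y": 14.7, "z": 6.1, "spin": -0.022}, {"x": -4.7, "y": 14.7, "z": 6.0, "spin": -0.021}]
-> [0.509 0.245 0.12 ] -2.84
```

play_rows([
  {"x": -3.8,"y": 17,"z": 6,"spin": -0.022},
  {"x": -4.1,"y": 16,"z": 6,"spin": -0.022},
  {"x": -4.4,"y": 14,"z": 6,"spin": -0.022},
  {"x": -4.7,"y": 12,"z": 6,"spin": -0.021},
  {"x": 0,"y": 0,"z": 0,"spin": 0},
  {"x": 0,"y": 0,"z": 0,"spin": 0},
])

```text
time: 7.25
position: [0.5087, 0.2523, 0.1227]
tool_rot: [-0.156, 0.988, -0.008, 0.02]
ft_force: [-0.7, 0.4, 0.1]
grip_width: 0.0103
```

```bash
python3 look.py 2 rack;  python3 plan.py .509,.245,.11,3.4436,3; python3 - <<'E'
from h import *
for n in ['side','scene']:
    c=cams.camera(n); save(c,n+'2.png'); 
    u=proj(c,[.509,.245,.06])[0].astype(int); g=c['img'][u[1]-90:u[1]+60,u[0]-100:u[0]+100]
    cv2.imwrite(f'pics/{n}2c.png',cv2.resize(g,None,fx=3,fy=3,interpolation=cv2.INTER_CUBIC)[:,:,::-1])
E
```

```text
[0.50868544 0.2523078  0.12270304] 7.25
now 7.3 [0.5087 0.2522 0.1227] yaw -2.8285 zaxis [ 0.041 -0.01  -0.999] F [-0.7 -0.7  0.3] w 0.0108 q [ 0.27  0.58  1.69 -0.03  0.84 -1.59]
[{"x": 0.8, "y": -2.2, "z": 4.3, "spin": 0.004}, {"x": 0.8, "y": -2.2, "z": 4.2, "spin": 0.004}, {"x": 0.8, "y": -2.3, "z": 4.3, "spin": 0.003}]
-> [0.509 0.245 0.11 ] -2.84
```

View pics/w2o.png

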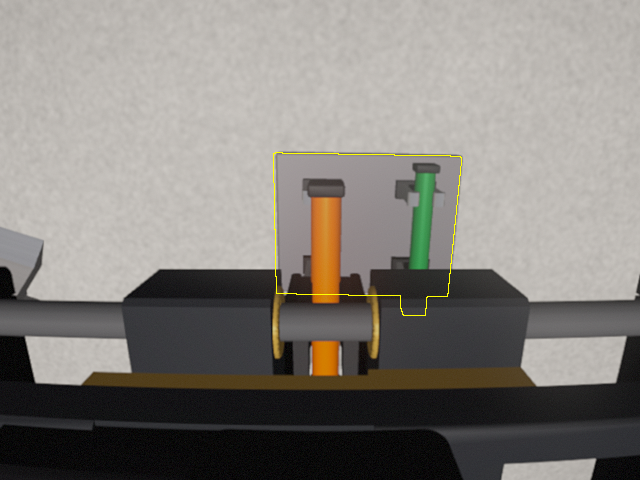

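View pics/side2c.png

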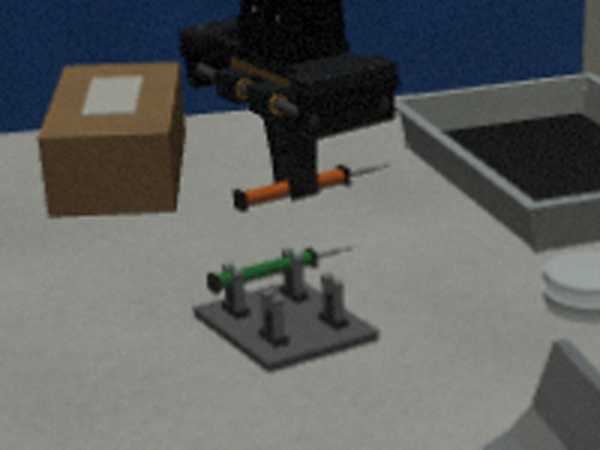

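View pics/scene2c.png

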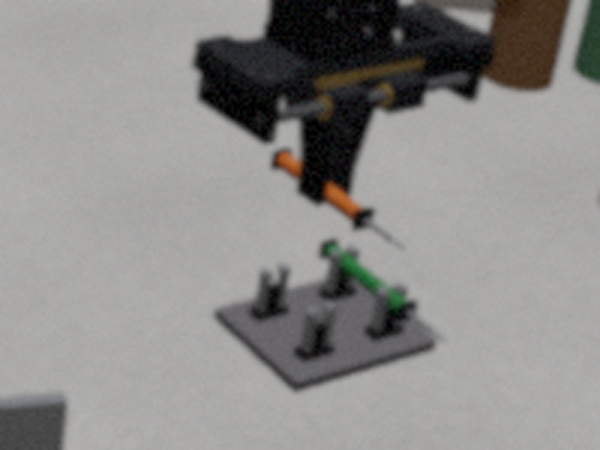

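```bash
python3 - <<'E'
from fit import *
im=cv2.imread('pics/w2.png'); 
a=cv2.resize(im[140:310,260:480],None,fx=3.6,fy=3.4,interpolation=cv2.INTER_CUBIC); cv2.imwrite('pics/w2z.png',a)
b=cv2.imread('pics/w2o.png')
cv2.imwrite('pics/w2zo.png',cv2.resize(b[140:310,260:480],None,fx=3.6,fy=3.4,interpolation=cv2.INTER_CUBIC))
E
```

```text
(no output)
```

View pics/w2z.png

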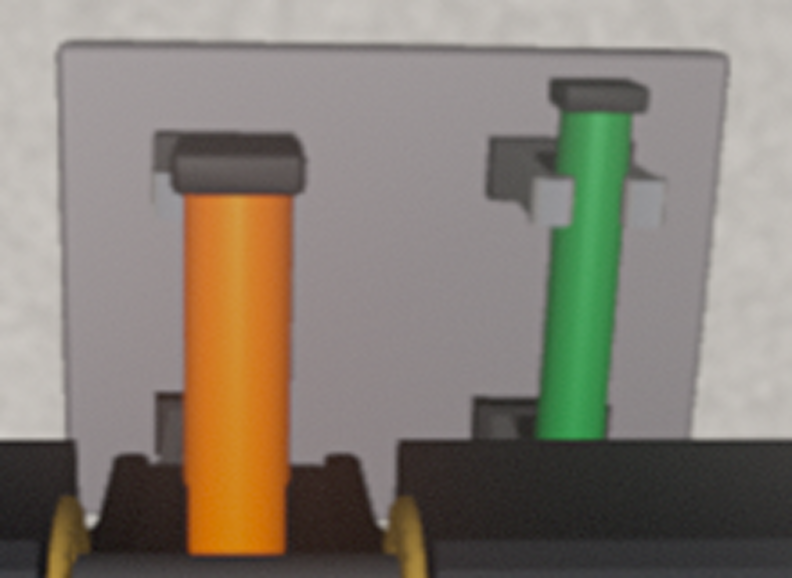

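View pics/w2zo.png

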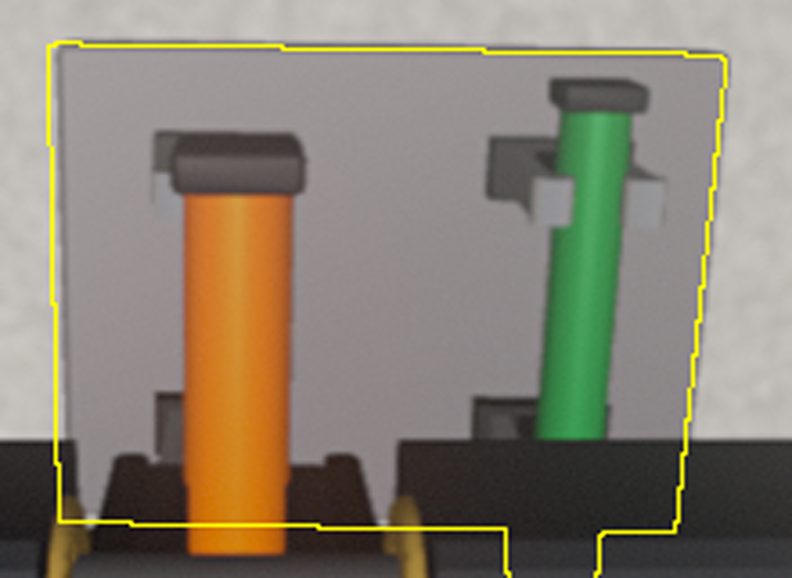

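```bash
cat > chk.py <<'E'
from fit import *
p=[.509,.245,.304]
o=robot.get_obs(); 
E
python3 - <<'E'
from fit import *
c=w2c_wrist(cams.camera('wrist'),robot.get_obs())
t=.304;Rm=np.array([[np.cos(t),-np.sin(t)],[np.sin(t),np.cos(t)]])
def rf(uv,z):
    u=np.array([[a/3.6+260-.5,b/3.4+140-.5] for a,b in uv]); P=unproj(c,u,z)[:,:2]
    return ((P-[.509,.245])@Rm*1000).round(1).tolist()
print('base TL TR L R',rf([(60,45),(727,57),(68,420),(692,420)],.01))
print('green',rf([(595,110),(573,430)],.04))
print('green collar far end bottom/top',rf([(599,95)],.04))
print('orange free clip lower-left foot',rf([(156,132),(158,395)],.01))
print('green foot',rf([(489,137),(473,400)],.01))
o=robot.get_obs(); zz=o['position'][2]
print('orange handle',rf([(239,195),(237,550)],zz+.0045),'collar',rf([(239,163)],zz+.0045), 'tcp',(np.array(o['position'][:2]-[.509,.245])@Rm*1000).round(1))
E
```

```text
base TL TR L R [[-50.4, -29.6], [-49.7, 93.2], [26.9, -29.9], [25.1, 93.5]]
green [[-42.4, 62.8], [16.9, 63.3]]
green collar far end bottom/top [[-45.0, 63.3]]
orange free clip lower-left foot [[-33.6, -12.0], [21.1, -12.0]]
green foot [[-33.3, 50.1], [21.3, 49.9]]
orange handle [[-42.4, 5.8], [1.6, 5.9]] collar [[-46.0, 5.8]] tcp [2.  6.5]
```

```bash
python3 plan.py .5102,.2473,.062,3.4456,5
```

```text
now 7.45 [0.509  0.2518 0.123 ] yaw -2.8294 zaxis [ 0.042 -0.01  -0.999] F [ 0.1 -0.3 -0.6] w 0.0104 q [ 0.27  0.58  1.69 -0.03  0.83 -1.59]
[{"x": 0.5, "y": -0.7, "z": 12.2, "spin": 0.002}, {"x": 0.5, "y": -0.6, "z": 12.2, "spin": 0.002}, {"x": 0.5, "y": -0.7, "z": 12.2, "spin": 0.001}, {"x": 0.5, "y": -0.6, "z": 12.2, "spin": 0.002}, {"x": 0.5, "y": -0.7, "z": 12.2, "spin": 0.001}]
-> [0.5102 0.2473 0.062 ] -2.837
```

play_rows([
  {"x": 0.5,"y": -0.8,"z": 12,"spin": 0},
  {"x": 0.5,"y": -0.8,"z": 12,"spin": 0},
  {"x": 0.5,"y": -0.8,"z": 12,"spin": 0},
  {"x": 0.5,"y": -0.8,"z": 12,"spin": 0},
  {"x": 0.5,"y": -0.8,"z": 10,"spin": 0},
  {"x": 0,"y": 0,"z": 0,"spin": 0},
])

```text
time: 8.05
position: [0.5101, 0.2441, 0.0592]
tool_rot: [-0.154, 0.988, -0.008, 0.019]
ft_force: [-0.3, -0.7, -1.1]
grip_width: 0.0108
```

```bash
python3 plan.py .5106,.2468,.055,3.4456,2
```

```text
now 8.05 [0.5101 0.2441 0.0592] yaw -2.8325 zaxis [ 0.04  -0.011 -0.999] F [-0.3 -0.7 -1.1] w 0.0108 q [ 0.26  0.68  1.73 -0.03  0.69 -1.6 ]
[{"x": -0.6, "y": 1.3, "z": 2.1, "spin": 0.003}, {"x": -0.6, "y": 1.2, "z": 2.1, "spin": 0.002}]
-> [0.5106 0.2468 0.055 ] -2.837
```

play_rows([
  {"x": -0.6,"y": 1.3,"z": 1.5,"spin": 0.002},
  {"x": -0.6,"y": 1.2,"z": 1.5,"spin": 0.002},
  {"x": 0,"y": 0,"z": 0,"spin": 0},
])

```text
time: 8.35
position: [0.5108, 0.2471, 0.0555]
tool_rot: [-0.152, 0.988, -0.008, 0.019]
ft_force: [0.7, 0.6, -0.4]
grip_width: 0.0108
```

```bash
python3 plan.py .5106,.2468,.055,3.4456,1; python3 look.py 3; python3 - <<'E'
from fit import *
im=cv2.imread('pics/w3.png'); 
a=cv2.resize(im[140:310,240:460],None,fx=3.6,fy=3.4,interpolation=cv2.INTER_CUBIC); cv2.imwrite('pics/w3z.png',a)
E
```

```text
now 8.35 [0.5108 0.2471 0.0555] yaw -2.8369 zaxis [ 0.039 -0.011 -0.999] F [ 0.7  0.6 -0.4] w 0.0108 q [ 0.27  0.69  1.73 -0.03  0.69 -1.59]
[{"x": 0.3, "y": -0.2, "z": 0.5, "spin": 0.001}]
-> [0.5106 0.2468 0.055 ] -2.838
[0.51081834 0.24713012 0.05554591] 8.35
```

View pics/w3z.png

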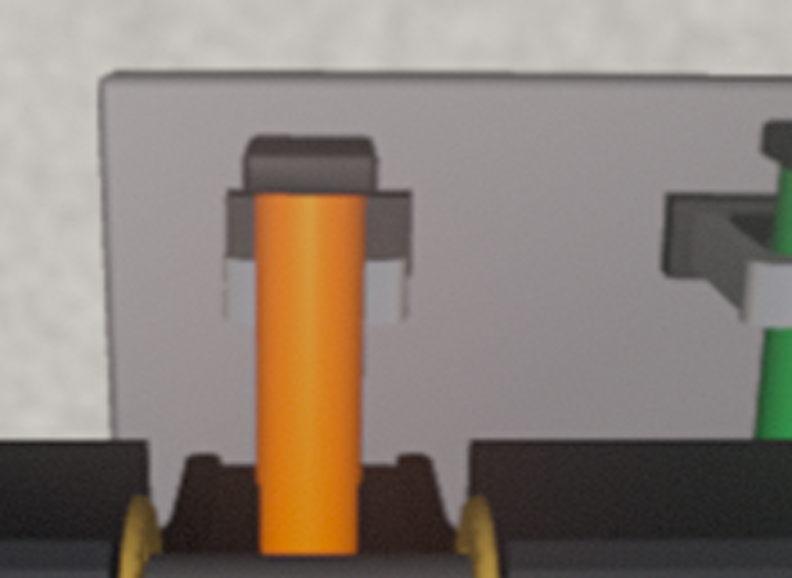

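play_rows([
  {"x": 0.3,"y": 0.5,"z": 3,"spin": 0},
  {"x": 0,"y": 0,"z": 3,"spin": 0},
  {"x": 0,"y": 0,"z": 3,"spin": 0},
], newtons=55)

```text
time: 8.7
position: [0.5118, 0.248, 0.0476]
tool_rot: [-0.152, 0.988, -0.008, 0.02]
ft_force: [-0.0, -0.9, 0.1]
grip_width: 0.0103
```

play_rows([
  {"x": 0.3,"y": 0,"z": 3,"spin": 0},
  {"x": 0.2,"y": 0,"z": 3,"spin": 0},
  {"x": 0,"y": 0,"z": 4,"spin": 0},
])

```text
time: 9.0
position: [0.513, 0.2481, 0.0383]
tool_rot: [-0.152, 0.988, -0.008, 0.022]
ft_force: [0.2, 0.9, 0.1]
grip_width: 0.0104
```

play_rows([
  {"x": 0,"y": 0,"z": 3,"spin": 0},
  {"x": 0,"y": 0,"z": 3,"spin": 0},
])

```text
time: 9.2
position: [0.5131, 0.2481, 0.0347]
tool_rot: [-0.152, 0.988, -0.008, 0.022]
ft_force: [-10.4, -2.6, 46.9]
grip_width: 0.0102
```

```bash
python3 plan.py ; cat > ss.py <<'E'
from h import *
import sys
P=[float(v) for v in sys.argv[2].split(',')]
z=int(sys.argv[3]) if len(sys.argv)>3 else 60
for n in ['side','scene']:
    c=cams.camera(n); save(c,n+sys.argv[1]+'.png')
    u=proj(c,P)[0].astype(int); y0=max(0,u[1]-z); x0=max(0,u[0]-int(z*1.3)); g=c['img'][y0:u[1]+z,x0:u[0]+int(z*1.3)]
    cv2.imwrite(f'pics/{n}{sys.argv[1]}c.png',cv2.resize(g,None,fx=300/z,fy=300/z,interpolation=cv2.INTER_CUBIC)[:,:,::-1]); print(n,x0,y0,300/z)
E
python3 ss.py 4 .509,.245,.04 45
```

```text
now 9.2 [0.5131 0.2481 0.0347] yaw -2.8362 zaxis [ 0.046 -0.009 -0.999] F [-10.4  -2.6  46.9] w 0.0102 q [ 0.27  0.72  1.74 -0.03  0.64 -1.58]
side 206 145 6.666666666666667
scene 419 183 6.666666666666667
```

View pics/side4c.png

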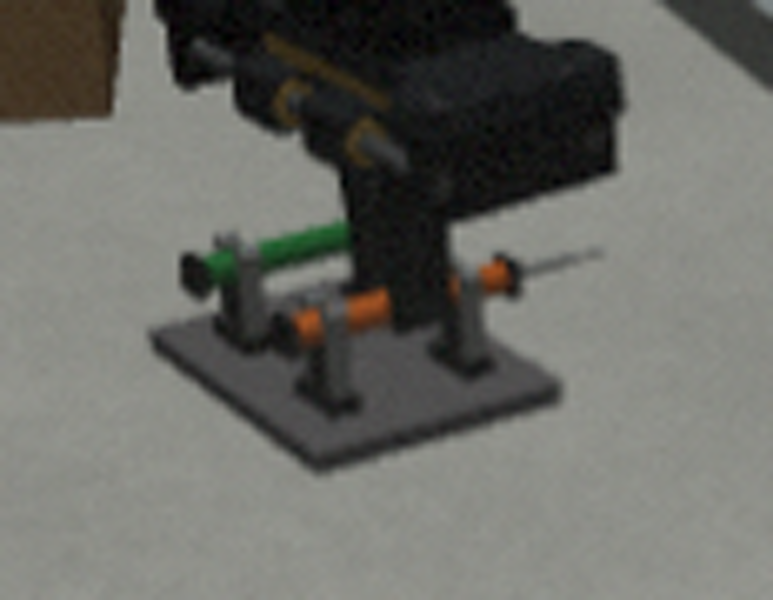

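View pics/scene4c.png

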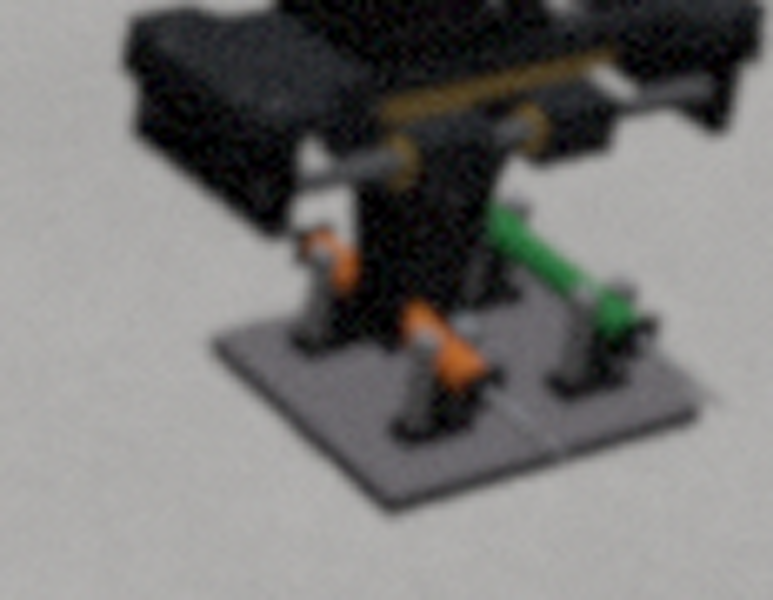

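play_rows([
  {"x": 0,"y": 0,"z": -0.5,"spin": 0},
  {"x": 0,"y": 0,"z": 0,"spin": 0},
  {"x": 0,"y": 0,"z": 0,"spin": 0},
], grip=0.35)

```text
time: 9.6
position: [0.5128, 0.248, 0.0361]
tool_rot: [-0.152, 0.988, -0.008, 0.023]
ft_force: [-0.1, 0.2, -0.8]
grip_width: 0.0257
```

play_rows([
  {"x": 0,"y": 0,"z": -10,"spin": 0},
  {"x": 0,"y": 0,"z": -20,"spin": 0},
  {"x": 0,"y": 0,"z": -25,"spin": 0},
  {"x": 0,"y": 0,"z": -20,"spin": 0},
])

```text
time: 10.0
position: [0.5061, 0.2476, 0.1089]
tool_rot: [-0.152, 0.988, -0.009, 0.017]
ft_force: [0.2, -0.6, -0.1]
grip_width: 0.0302
```

```bash
python3 plan.py ; python3 ss.py 5 .509,.245,.04 45; python3 look.py 5 rack
```

```text
now 10.0 [0.5061 0.2476 0.1089] yaw -2.8365 zaxis [ 0.036 -0.012 -0.999] F [ 0.2 -0.6 -0.1] w 0.0302 q [ 0.27  0.6   1.71 -0.03  0.81 -1.59]
side 206 145 6.666666666666667
scene 419 183 6.666666666666667
[0.50795577 0.2482275  0.11049983] 10.1
```

View pics/side5c.png

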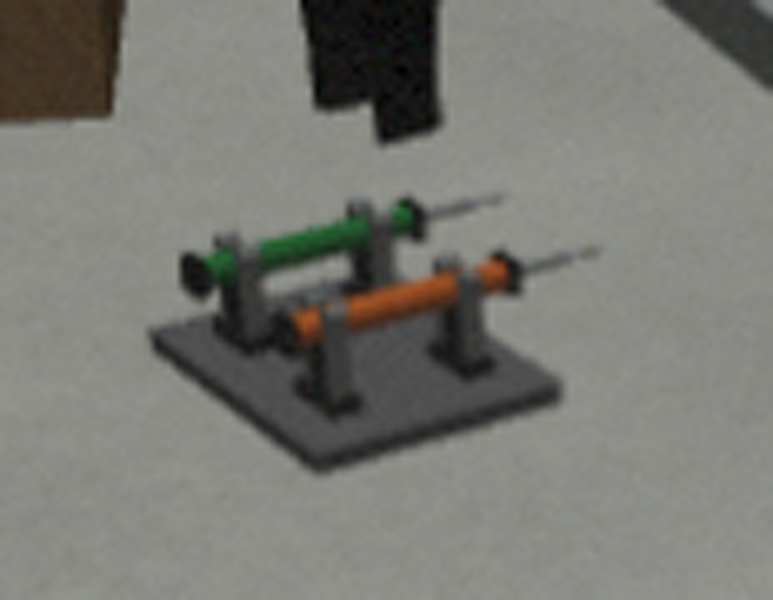

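View pics/scene5c.png

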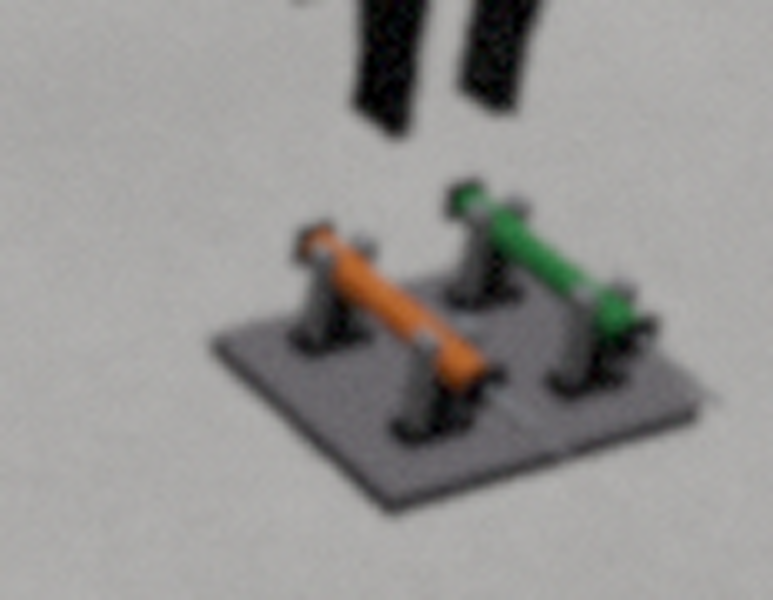

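View pics/w5.png

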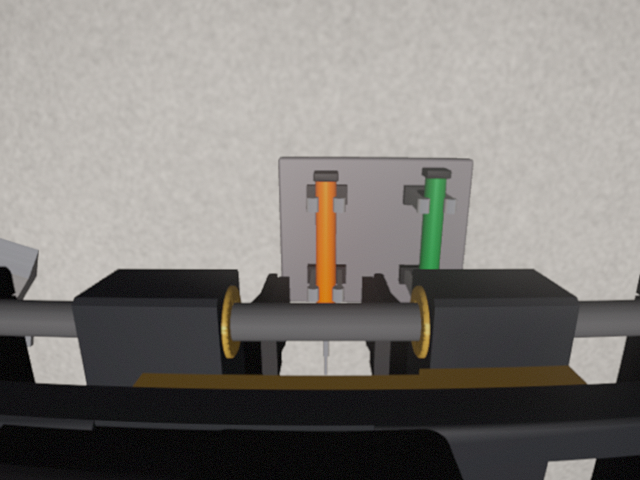

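```bash
python3 plan.py .402,-.108,.10,-3.12,12
```

```text
now 10.15 [0.5071 0.2479 0.1091] yaw -2.8364 zaxis [ 0.039 -0.011 -0.999] F [-0.   1.1 -0.9] w 0.0303 q [ 0.27  0.59  1.71 -0.03  0.8  -1.59]
[{"x": 17.3, "y": -25.6, "z": 0.7, "spin": 0.024}, {"x": 16.7, "y": -26.1, "z": 0.8, "spin": 0.024}, {"x": 16.0, "y": -26.4, "z": 0.7, "spin": 0.024}, {"x": 15.4, "y": -26.8, "z": 0.8, "spin": 0.024}, {"x": 14.7, "y": -27.2, "z": 0.7, "spin": 0.023}, {"x": 14.1, "y": -27.5, "z": 0.8, "spin": 0.024}, {"x": 13.4, "y": -27.9, "z": 0.7, "spin": 0.023}, {"x": 12.8, "y": -28.2, "z": 0.8, "spin": 0.024}, {"x": 12.1, "y": -28.4, "z": 0.7, "spin": 0.023}, {"x": 11.5, "y": -28.7, "z": 0.8, "spin": 0.024}, {"x": 10.8, "y": -29.0, "z": 0.7, "spin": 0.023}, {"x": 10.1, "y": -29.3, "z": 0.8, "spin": 0.023}]
-> [ 0.402 -0.108  0.1  ] -3.12
```

play_rows([
  {"x": 15,"y": -20,"z": 0,"spin": 0.024},
  {"x": 16.7,"y": -26,"z": 0,"spin": 0.024},
  {"x": 16,"y": -26,"z": 0,"spin": 0.024},
  {"x": 15,"y": -27,"z": 0,"spin": 0.024},
  {"x": 15,"y": -27,"z": 0,"spin": 0.023},
  {"x": 14,"y": -27.5,"z": 0,"spin": 0.024},
  {"x": 13,"y": -28,"z": 0,"spin": 0.023},
  {"x": 13,"y": -28,"z": 0,"spin": 0.024},
], grip=1)

```text
time: 10.95
position: [0.4321, 0.0133, 0.1013]
tool_rot: [-0.058, 0.998, -0.005, 0.014]
ft_force: [0.2, -0.1, 1.3]
grip_width: 0.0838
```

```bash
python3 plan.py .402,-.108,.09,-3.12,5
```

```text
now 10.95 [0.4321 0.0133 0.1013] yaw -3.026 zaxis [ 0.029 -0.009 -1.   ] F [ 0.2 -0.1  1.3] w 0.0838 q [-0.23  0.49  2.04 -0.    0.58 -1.91]
[{"x": 8.8, "y": -23.4, "z": 2.3, "spin": 0.019}, {"x": 8.4, "y": -23.5, "z": 2.3, "spin": 0.019}, {"x": 7.9, "y": -23.7, "z": 2.3, "spin": 0.019}, {"x": 7.5, "y": -23.9, "z": 2.3, "spin": 0.019}, {"x": 7.1, "y": -24.0, "z": 2.4, "spin": 0.018}]
-> [ 0.402 -0.108  0.09 ] -3.12
```

play_rows([
  {"x": 8.8,"y": -24,"z": 2.3,"spin": 0.019},
  {"x": 8.4,"y": -24,"z": 2.3,"spin": 0.019},
  {"x": 7.9,"y": -24,"z": 2.3,"spin": 0.019},
  {"x": 7.5,"y": -22,"z": 2.3,"spin": 0.019},
  {"x": 7,"y": -12,"z": 2.4,"spin": 0.018},
  {"x": 0,"y": 0,"z": 0,"spin": 0},
])

```text
time: 11.55
position: [0.3955, -0.1018, 0.0841]
tool_rot: [-0.005, 1.0, -0.003, 0.009]
ft_force: [0.8, 0.1, -1.2]
grip_width: 0.0872
```

```bash
python3 plan.py .404,-.108,.02,-3.12,5; python3 look.py 6 board fence
```

```text
now 11.55 [ 0.3955 -0.1018  0.0841] yaw -3.131 zaxis [ 0.018 -0.005 -1.   ] F [ 0.8  0.1 -1.2] w 0.0872 q [-0.53  0.52  2.1   0.01  0.51 -2.12]
[{"x": -1.5, "y": -1.2, "z": 12.9, "spin": -0.002}, {"x": -1.4, "y": -1.2, "z": 12.8, "spin": -0.002}, {"x": -1.5, "y": -1.2, "z": 12.9, "spin": -0.002}, {"x": -1.4, "y": -1.2, "z": 12.8, "spin": -0.003}, {"x": -1.4, "y": -1.2, "z": 12.9, "spin": -0.002}]
-> [ 0.404 -0.108  0.02 ] -3.12
[ 0.39550116 -0.10176973  0.08410697] 11.55
```

View pics/w6o.png

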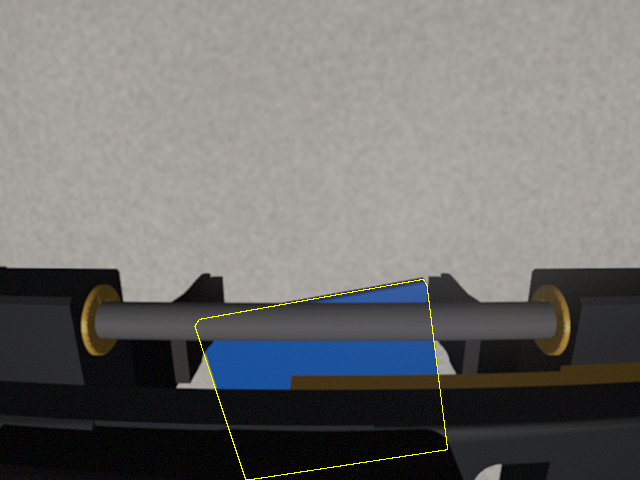

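play_rows([
  {"x": 0,"y": -1.5,"z": 10,"spin": -0.002},
  {"x": 0,"y": -1.5,"z": 14,"spin": -0.002},
  {"x": 0,"y": -1.5,"z": 14,"spin": -0.002},
  {"x": 0,"y": -1.2,"z": 12,"spin": 0},
  {"x": 0,"y": 0,"z": 6,"spin": 0},
  {"x": 0,"y": 0,"z": 0,"spin": 0},
])

```text
time: 12.2
position: [0.398, -0.1029, 0.0252]
tool_rot: [-0.012, 1.0, -0.002, 0.009]
ft_force: [-1.3, 0.6, 0.7]
grip_width: 0.087
```

```bash
python3 plan.py .402,-.108,.004,-3.12,3
```

```text
now 12.2 [ 0.398  -0.1029  0.0252] yaw -3.1171 zaxis [ 0.017 -0.003 -1.   ] F [-1.3  0.6  0.7] w 0.087 q [-0.53  0.66  2.13  0.02  0.34 -2.14]
[{"x": -1.2, "y": -1.7, "z": 7.1, "spin": 0.001}, {"x": -1.2, "y": -1.7, "z": 7.1, "spin": 0.001}, {"x": -1.1, "y": -1.7, "z": 7.1, "spin": 0.001}]
-> [ 0.402 -0.108  0.004] -3.12
```

play_rows([
  {"x": -0.5,"y": -3,"z": 8,"spin": 0},
  {"x": 0,"y": -3,"z": 7,"spin": 0},
  {"x": 0,"y": 0,"z": 5,"spin": 0},
  {"x": 0,"y": 0,"z": 0,"spin": 0},
])

```text
time: 12.6
position: [0.4, -0.1089, 0.0044]
tool_rot: [-0.013, 1.0, -0.002, 0.009]
ft_force: [0.1, 0.9, -0.7]
grip_width: 0.0872
```

```bash
python3 plan.py .430,-.108,.003,-3.12,4
```

```text
now 12.6 [ 0.4    -0.1089  0.0044] yaw -3.1151 zaxis [ 0.019 -0.004 -1.   ] F [ 0.1  0.9 -0.7] w 0.0872 q [-0.54  0.72  2.12  0.02  0.28 -2.16]
[{"x": -7.5, "y": 0.0, "z": 0.5, "spin": 0.001}, {"x": -7.5, "y": 0.1, "z": 0.5, "spin": 0.001}, {"x": -7.5, "y": 0.0, "z": 0.5, "spin": 0.001}, {"x": -7.5, "y": 0.1, "z": 0.4, "spin": 0.002}]
-> [ 0.43  -0.108  0.003] -3.12
```

play_rows([
  {"x": -7,"y": 0,"z": 0.5,"spin": 0},
  {"x": -7,"y": 0,"z": 0.5,"spin": 0},
  {"x": -7,"y": 0,"z": 0.3,"spin": 0},
  {"x": -7,"y": 0,"z": 0.3,"spin": 0},
])

```text
time: 13.0
position: [0.4258, -0.1061, 0.0033]
tool_rot: [-0.014, 1.0, -0.0, 0.005]
ft_force: [-2.8, 1.7, 0.9]
grip_width: 0.0868
```

```bash
python3 plan.py .460,-.108,.003,-3.12,4
```

```text
now 13.0 [ 0.4258 -0.1061  0.0033] yaw -3.1145 zaxis [ 0.011  0.    -1.   ] F [-2.8  1.7  0.9] w 0.0868 q [-0.5   0.72  2.06  0.01  0.35 -2.12]
[{"x": -8.5, "y": -0.7, "z": 0.2, "spin": 0.001}, {"x": -8.6, "y": -0.7, "z": 0.2, "spin": 0.002}, {"x": -8.5, "y": -0.7, "z": 0.2, "spin": 0.001}, {"x": -8.6, "y": -0.7, "z": 0.1, "spin": 0.002}]
-> [ 0.46  -0.108  0.003] -3.12
```

play_rows([
  {"x": -8,"y": -0.7,"z": 0.2,"spin": 0.001},
  {"x": -8,"y": -0.7,"z": 0.2,"spin": 0.002},
  {"x": -6,"y": -0.7,"z": 0.2,"spin": 0.001},
])

```text
time: 13.3
position: [0.4491, -0.1067, 0.0032]
tool_rot: [-0.012, 1.0, 0.0, 0.004]
ft_force: [-2.7, -0.1, 3.0]
grip_width: 0.0871
```

```bash
python3 plan.py .480,-.108,.003,-3.12,4; python3 ss.py 7 .54,-.1,.03 90
```

```text
now 13.3 [ 0.4491 -0.1067  0.0032] yaw -3.1176 zaxis [ 0.009  0.001 -1.   ] F [-2.7 -0.1  3. ] w 0.0871 q [-0.48  0.73  2.    0.01  0.41 -2.09]
[{"x": -7.7, "y": -0.5, "z": 0.1, "spin": 0.001}, {"x": -7.7, "y": -0.5, "z": 0.1, "spin": 0.0}, {"x": -7.7, "y": -0.5, "z": 0.1, "spin": 0.001}, {"x": -7.8, "y": -0.5, "z": 0.2, "spin": 0.0}]
-> [ 0.48  -0.108  0.003] -3.12
side 207 179 3.3333333333333335
scene 197 162 3.3333333333333335
```

View pics/side7c.png

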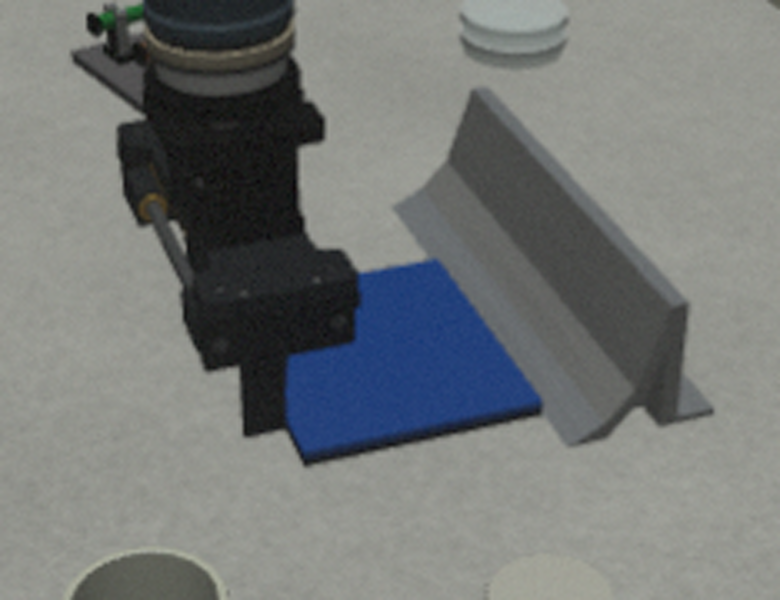

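View pics/scene7c.png

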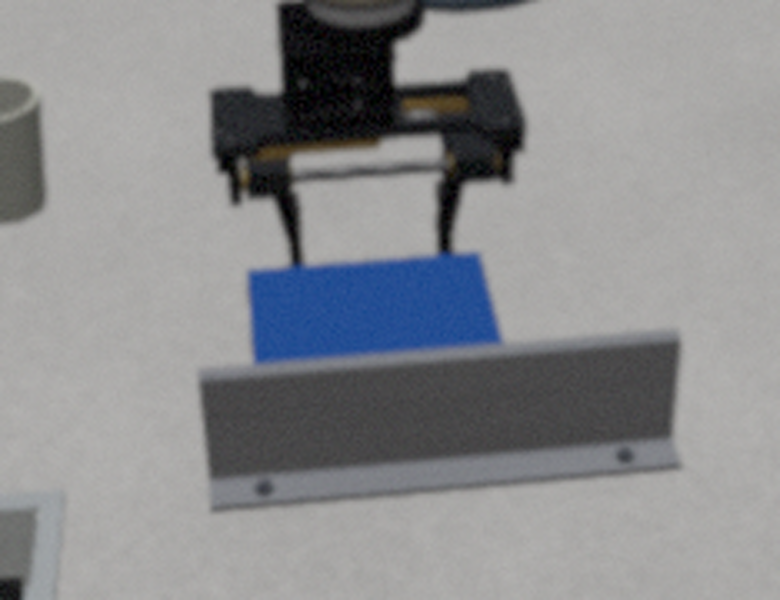

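play_rows([
  {"x": -7,"y": 0,"z": 0.2,"spin": 0},
  {"x": -7,"y": 0,"z": 0.2,"spin": 0},
  {"x": -7,"y": 0,"z": 0.2,"spin": 0},
  {"x": -7,"y": 0,"z": 0.2,"spin": 0},
])

```text
time: 13.8
position: [0.4746, -0.1051, 0.0026]
tool_rot: [-0.012, 1.0, 0.002, 0.0]
ft_force: [-8.2, -0.9, 6.8]
grip_width: 0.0872
```

```bash
python3 plan.py .510,-.108,.003,-3.12,4
```

```text
now 13.8 [ 0.4746 -0.1051  0.0026] yaw -3.1183 zaxis [ 0.001  0.004 -1.   ] F [-8.2 -0.9  6.8] w 0.0872 q [-0.45  0.74  1.93  0.01  0.47 -2.05]
[{"x": -8.8, "y": -0.9, "z": -0.1, "spin": 0.0}, {"x": -8.9, "y": -0.9, "z": -0.1, "spin": 0.001}, {"x": -8.8, "y": -1.0, "z": -0.1, "spin": 0.0}, {"x": -8.9, "y": -0.9, "z": -0.1, "spin": 0.001}]
-> [ 0.51  -0.108  0.003] -3.12
```

play_rows([
  {"x": -7,"y": 0,"z": 0,"spin": 0},
  {"x": -7,"y": -0.5,"z": 0,"spin": 0},
  {"x": -7,"y": -0.5,"z": 0,"spin": 0},
  {"x": -7,"y": -0.5,"z": 0,"spin": 0},
])

```text
time: 14.2
position: [0.4891, -0.1019, 0.0021]
tool_rot: [-0.013, 1.0, 0.007, -0.016]
ft_force: [-16.2, -5.7, 12.9]
grip_width: 0.0871
```

```bash
python3 plan.py .530,-.108,.003,-3.12,4;python3 ss.py 8 .54,-.1,.03 90
```

```text
now 14.2 [ 0.4891 -0.1019  0.0021] yaw -3.1145 zaxis [-0.033  0.014 -0.999] F [-16.2  -5.7  12.9] w 0.0871 q [-0.43  0.75  1.87 -0.    0.56 -2.02]
[{"x": -10.2, "y": -1.8, "z": -0.6, "spin": 0.001}, {"x": -10.2, "y": -1.8, "z": -0.6, "spin": 0.001}, {"x": -10.2, "y": -1.8, "z": -0.6, "spin": 0.002}, {"x": -10.1, "y": -1.7, "z": -0.5, "spin": 0.001}]
-> [ 0.53  -0.108  0.003] -3.12
side 207 179 3.3333333333333335
scene 197 162 3.3333333333333335
```

View pics/side8c.png

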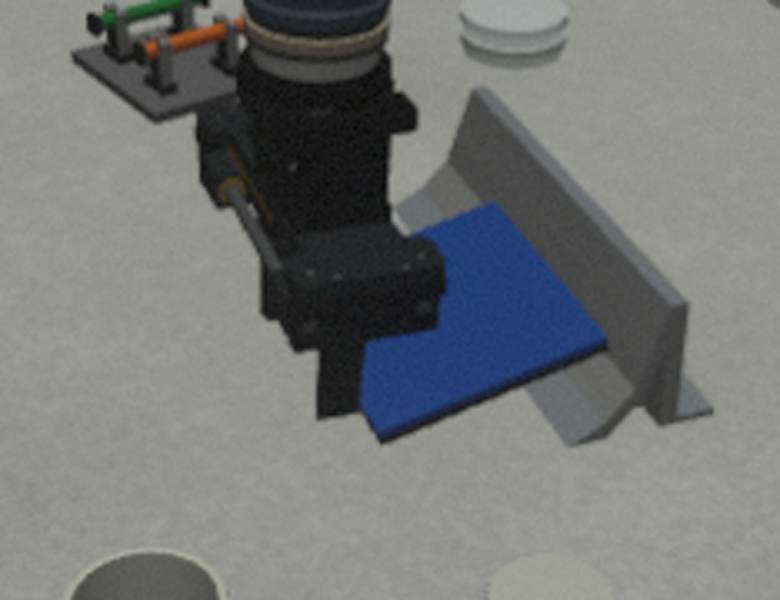

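play_rows([
  {"x": 3,"y": -1,"z": -1,"spin": 0},
  {"x": 3,"y": -1,"z": -1,"spin": 0},
  {"x": 0,"y": -1,"z": 0,"spin": 0},
])

```text
time: 14.6
position: [0.4865, -0.1062, 0.0044]
tool_rot: [-0.013, 1.0, 0.006, -0.013]
ft_force: [-1.1, 2.5, 0.9]
grip_width: 0.0867
```

```bash
python3 plan.py .50,-.105,.003,-3.12,4;python3 ss.py 9 .54,-.1,.03 90
```

```text
now 14.6 [ 0.4865 -0.1062  0.0044] yaw -3.1161 zaxis [-0.026  0.012 -1.   ] F [-1.1  2.5  0.9] w 0.0867 q [-0.44  0.75  1.88 -0.    0.55 -2.04]
[{"x": -3.4, "y": 0.2, "z": 0.3, "spin": 0.001}, {"x": -3.4, "y": 0.2, "z": 0.3, "spin": 0.001}, {"x": -3.4, "y": 0.2, "z": 0.3, "spin": 0.001}, {"x": -3.3, "y": 0.2, "z": 0.2, "spin": 0.001}]
-> [ 0.5   -0.105  0.003] -3.12
side 207 179 3.3333333333333335
scene 197 162 3.3333333333333335
```

View pics/side9c.png

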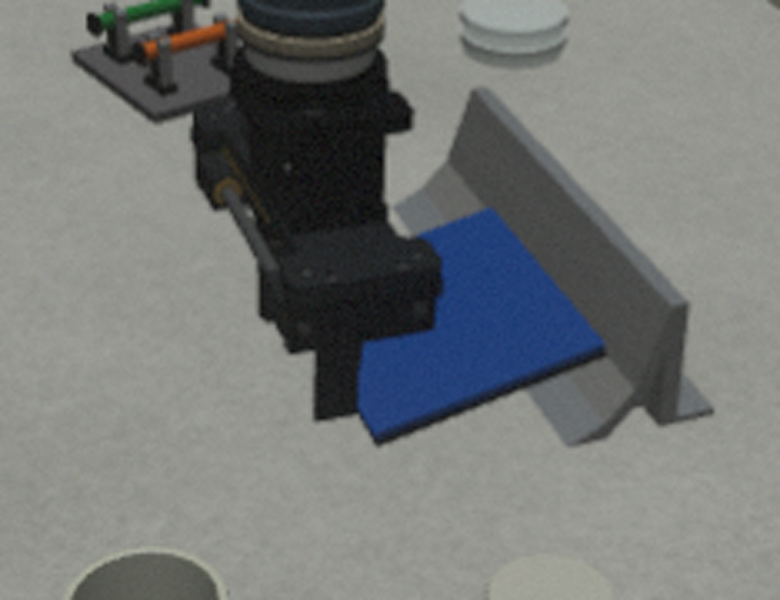

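play_rows([
  {"x": -4,"y": 0,"z": -0.3,"spin": 0},
  {"x": -6,"y": 0,"z": -0.8,"spin": 0},
  {"x": -6,"y": 0,"z": -0.8,"spin": 0},
])

```text
time: 15.0
position: [0.4903, -0.1029, 0.0046]
tool_rot: [-0.014, 0.999, 0.01, -0.027]
ft_force: [-9.8, -2.7, 2.8]
grip_width: 0.0869
```

```bash
python3 plan.py .50,-.105,.003,-3.12,4
```

```text
now 15.0 [ 0.4903 -0.1029  0.0046] yaw -3.1135 zaxis [-0.054  0.02  -0.998] F [-9.8 -2.7  2.8] w 0.0869 q [-0.43  0.75  1.85 -0.01  0.6  -2.02]
[{"x": -2.4, "y": -0.6, "z": 0.2, "spin": 0.002}, {"x": -2.4, "y": -0.6, "z": 0.3, "spin": 0.002}, {"x": -2.5, "y": -0.6, "z": 0.2, "spin": 0.001}, {"x": -2.4, "y": -0.6, "z": 0.3, "spin": 0.002}]
-> [ 0.5   -0.105  0.003] -3.12
```

play_rows([
  {"x": -15,"y": -1,"z": -1.3,"spin": 0},
  {"x": -15,"y": -1,"z": -1.5,"spin": 0},
])

```text
time: 15.2
position: [0.5101, -0.101, 0.0045]
tool_rot: [-0.014, 0.999, 0.014, -0.039]
ft_force: [-5.2, 0.6, 0.3]
grip_width: 0.0871
```

```bash
python3 plan.py .53,-.105,.004,-3.12,4;python3 ss.py 10 .54,-.1,.03 90
```

```text
now 15.2 [ 0.5101 -0.101   0.0045] yaw -3.113 zaxis [-0.078  0.027 -0.997] F [-5.2  0.6  0.3] w 0.0871 q [-0.41  0.77  1.78 -0.01  0.68 -2.  ]
[{"x": -4.9, "y": -1.1, "z": -0.3, "spin": 0.002}, {"x": -5.0, "y": -1.1, "z": -0.3, "spin": 0.002}, {"x": -4.9, "y": -1.1, "z": -0.3, "spin": 0.002}, {"x": -5.0, "y": -1.2, "z": -0.2, "spin": 0.001}]
-> [ 0.53  -0.105  0.004] -3.12
side 207 179 3.3333333333333335
scene 197 162 3.3333333333333335
```

View pics/side10c.png

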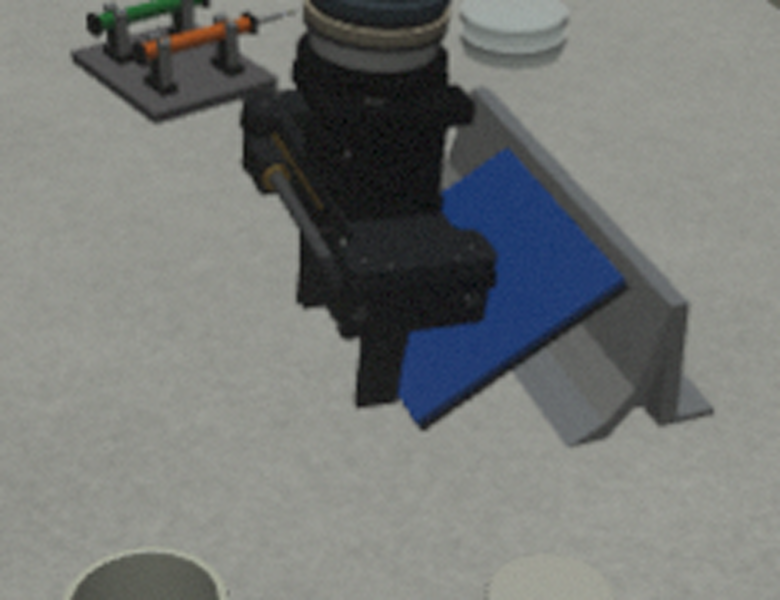

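play_rows([
  {"x": -15,"y": -1,"z": -1.2,"spin": 0},
  {"x": -15,"y": -1.5,"z": -1.2,"spin": 0},
])

```text
time: 15.5
position: [0.54, -0.1021, 0.004]
tool_rot: [-0.014, 0.999, 0.014, -0.039]
ft_force: [-2.1, -0.5, -0.8]
grip_width: 0.0867
```

```bash
python3 plan.py .56,-.105,.0035,-3.12,2
```

```text
now 15.5 [ 0.54   -0.1021  0.004 ] yaw -3.1126 zaxis [-0.079  0.028 -0.997] F [-2.1 -0.5 -0.8] w 0.0867 q [-0.39  0.79  1.7  -0.01  0.74 -1.98]
[{"x": -10.0, "y": -1.7, "z": -0.6, "spin": 0.004}, {"x": -9.9, "y": -1.7, "z": -0.6, "spin": 0.003}]
-> [ 0.56   -0.105   0.0035] -3.12
```

play_rows([
  {"x": -10,"y": -1.5,"z": -0.7,"spin": 0.003},
  {"x": -10,"y": -1.5,"z": -0.7,"spin": 0.003},
])

```text
time: 15.7
position: [0.5608, -0.1044, 0.0032]
tool_rot: [-0.011, 0.999, 0.014, -0.04]
ft_force: [-1.9, -0.6, -1.1]
grip_width: 0.0871
```

```bash
python3 plan.py .574,-.105,.0035,-3.12,2;python3 ss.py 11 .58,-.1,.05 80
```

```text
now 15.7 [ 0.5608 -0.1044  0.0032] yaw -3.1184 zaxis [-0.079  0.028 -0.996] F [-1.9 -0.6 -1.1] w 0.0871 q [-0.38  0.8   1.65 -0.    0.78 -1.97]
[{"x": -6.6, "y": -0.4, "z": -0.7, "spin": 0.001}, {"x": -6.5, "y": -0.4, "z": -0.7, "spin": 0.001}]
-> [ 0.574  -0.105   0.0035] -3.12
side 241 176 3.75
scene 212 176 3.75
```

View pics/side11c.png

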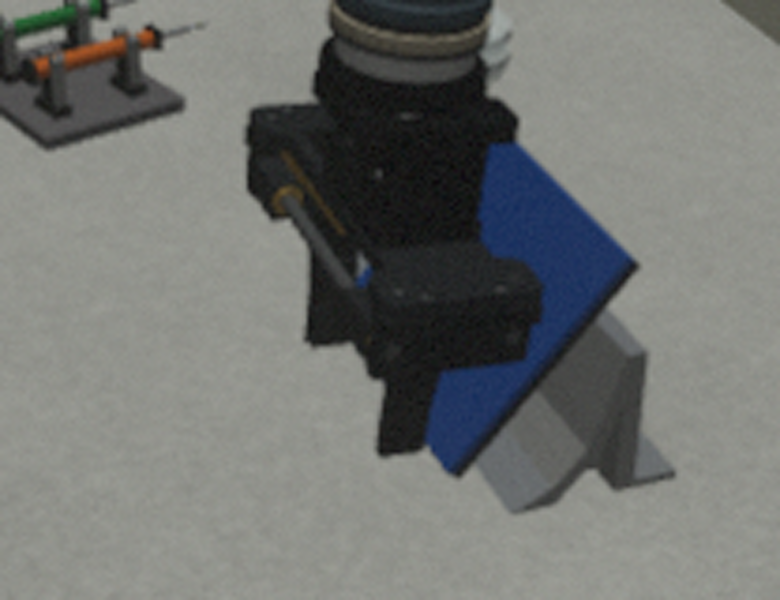

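View pics/scene11c.png

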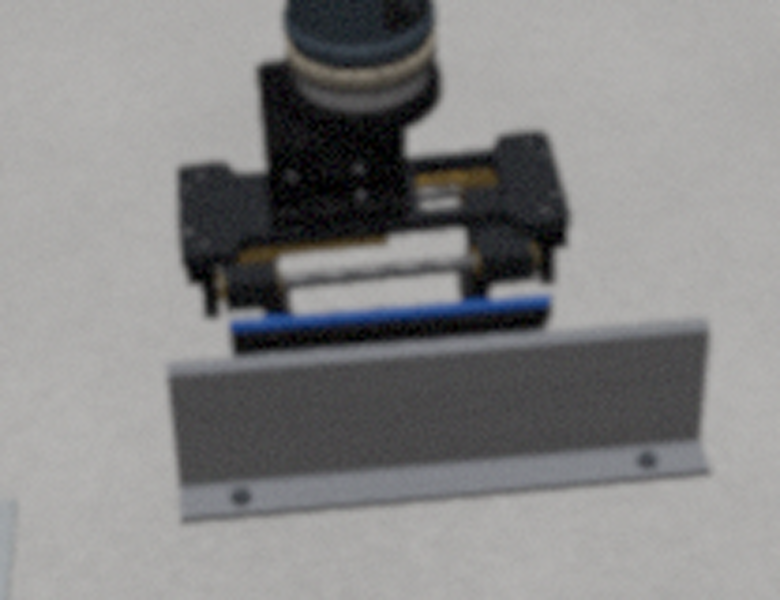

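play_rows([
  {"x": -7,"y": -0.5,"z": -0.6,"spin": 0},
  {"x": -6,"y": -0.5,"z": -0.6,"spin": 0},
])

```text
time: 16.0
position: [0.5736, -0.1053, 0.0034]
tool_rot: [-0.011, 0.999, 0.014, -0.041]
ft_force: [-8.6, -1.1, 6.1]
grip_width: 0.0868
```

```bash
python3 plan.py .577,-.105,.0035,-3.12,1;python3 ss.py 12 .58,-.1,.05 80
```

```text
now 16.0 [ 0.5736 -0.1053  0.0034] yaw -3.1176 zaxis [-0.081  0.028 -0.996] F [-8.6 -1.1  6.1] w 0.0868 q [-0.37  0.81  1.61 -0.    0.8  -1.96]
[{"x": -3.4, "y": 0.2, "z": -0.3, "spin": 0.002}]
-> [ 0.577  -0.105   0.0035] -3.12
side 241 176 3.75
scene 212 176 3.75
```

View pics/side12c.png

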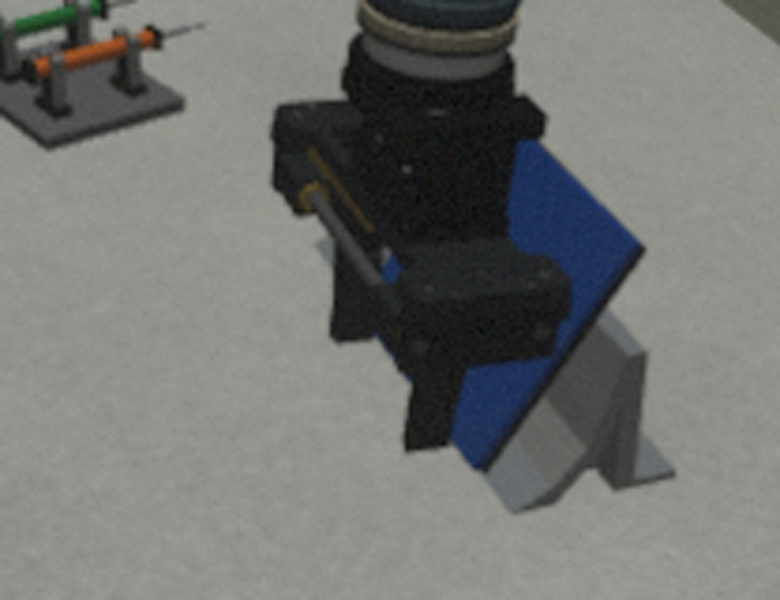

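```bash
python3 - <<'E'
from h import *
c=cams.camera('side')
f=lambda u,v:[u/3.75+241-.5,v/3.75+176-.5]
P=unproj(c,[f(487,470)],0)[0];Q=unproj(c,[f(514,513)],0)[0];T=unproj(c,[f(644,246)],.106)[0]
t=.022
for n,p in (('board low',P),('fence toe end',Q),('board top',T)): print(n,p.round(4),'fence x',round(((p-[.5915,-.083,0])[:2]@[np.cos(t),np.sin(t)])*1000,1))
E
```

```text
board low [ 0.598  -0.1771  0.    ] fence x 4.4
fence toe end [ 0.5968 -0.211   0.    ] fence x 2.5
board top [ 0.6696 -0.1745  0.106 ] fence x 76.0
```

play_rows([
  {"x": 4,"y": 0,"z": 0,"spin": 0},
  {"x": 8,"y": 0,"z": 0,"spin": 0},
  {"x": 15,"y": 0,"z": -3,"spin": 0},
  {"x": 25,"y": 0,"z": -10,"spin": 0},
])

```text
time: 16.55
position: [0.5282, -0.1088, 0.0207]
tool_rot: [-0.011, 0.999, 0.012, -0.033]
ft_force: [0.1, 0.5, 1.4]
grip_width: 0.0868
```

```bash
python3 plan.py .5,-.105,.2,-3.12,5;python3 ss.py 13 .58,-.1,.05 80
```

```text
now 16.55 [ 0.5282 -0.1088  0.0207] yaw -3.118 zaxis [-0.066  0.023 -0.998] F [0.1 0.5 1.4] w 0.0868 q [-0.41  0.75  1.73 -0.01  0.73 -2.  ]
[{"x": 8.0, "y": 1.8, "z": -35.4, "spin": 0.0}, {"x": 8.0, "y": 1.8, "z": -35.4, "spin": 0.001}, {"x": 7.9, "y": 1.8, "z": -35.4, "spin": 0.0}, {"x": 8.0, "y": 1.7, "z": -35.3, "spin": 0.001}, {"x": 7.9, "y": 1.7, "z": -35.4, "spin": 0.0}]
-> [ 0.5   -0.105  0.2  ] -3.12
side 241 176 3.75
scene 212 176 3.75
```

View pics/side13c.png

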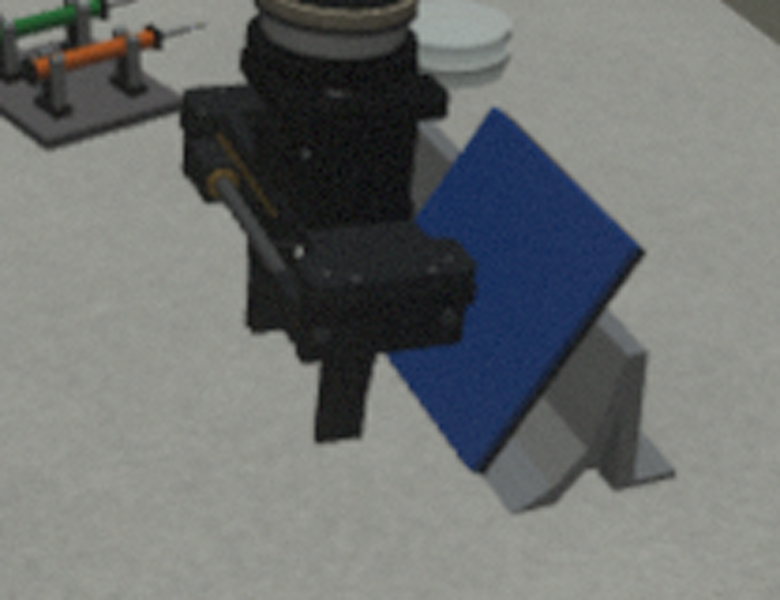

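play_rows([
  {"x": 4,"y": 0,"z": -25,"spin": 0},
  {"x": 0,"y": 0,"z": -35,"spin": 0},
  {"x": 0,"y": 0,"z": -40,"spin": 0},
  {"x": 0,"y": 0,"z": -40,"spin": 0},
  {"x": 0,"y": 0,"z": -25,"spin": 0},
], grip=0.7)

```text
time: 17.15
position: [0.5356, -0.1132, 0.1891]
tool_rot: [-0.009, 0.999, 0.013, -0.033]
ft_force: [0.6, 0.6, 0.3]
grip_width: 0.0626
```

```bash
python3 plan.py .715,-.1,.18,-3.12,7
```

```text
now 17.15 [ 0.5356 -0.1132  0.1891] yaw -3.1221 zaxis [-0.067  0.026 -0.997] F [0.6 0.6 0.3] w 0.0626 q [-0.41  0.49  1.61 -0.    1.11 -2.  ]
[{"x": -25.7, "y": 1.4, "z": -0.4, "spin": -0.0}, {"x": -25.7, "y": 1.4, "z": -0.3, "spin": -0.0}, {"x": -25.7, "y": 1.4, "z": -0.4, "spin": -0.0}, {"x": -25.7, "y": 1.4, "z": -0.3, "spin": -0.001}, {"x": -25.7, "y": 1.4, "z": -0.4, "spin": -0.0}, {"x": -25.6, "y": 1.3, "z": -0.3, "spin": -0.001}, {"x": -25.7, "y": 1.4, "z": -0.4, "spin": -0.0}]
-> [ 0.715 -0.1    0.18 ] -3.12
```

play_rows([
  {"x": -22,"y": 1.5,"z": -1,"spin": 0},
  {"x": -26,"y": 1.5,"z": -1,"spin": 0},
  {"x": -26,"y": 1.5,"z": -1,"spin": 0},
  {"x": -26,"y": 1.5,"z": -1,"spin": 0},
  {"x": -26,"y": 1.5,"z": -1,"spin": 0},
  {"x": -26,"y": 1.5,"z": 0,"spin": 0},
  {"x": -20,"y": 1.5,"z": 0,"spin": 0},
  {"x": 0,"y": 0,"z": 0,"spin": 0},
])

```text
time: 17.95
position: [0.7276, -0.1013, 0.1942]
tool_rot: [-0.009, 1.0, 0.009, -0.015]
ft_force: [0.5, 1.1, 0.3]
grip_width: 0.0609
```

```bash
python3 plan.py .715,-.1,.09,-3.12,5
```

```text
now 17.95 [ 0.7276 -0.1013  0.1942] yaw -3.1243 zaxis [-0.031  0.017 -0.999] F [0.5 1.1 0.3] w 0.0609 q [-0.29  0.72  1.12  0.01  1.33 -1.88]
[{"x": 1.9, "y": -0.1, "z": 20.9, "spin": -0.001}, {"x": 1.9, "y": -0.0, "z": 20.9, "spin": -0.001}, {"x": 1.9, "y": -0.1, "z": 20.9, "spin": -0.001}, {"x": 1.8, "y": -0.0, "z": 20.9, "spin": -0.001}, {"x": 1.9, "y": -0.1, "z": 20.9, "spin": -0.0}]
-> [ 0.715 -0.1    0.09 ] -3.12
```

play_rows([
  {"x": 0,"y": 0,"z": 16,"spin": 0},
  {"x": 0,"y": 0,"z": 20,"spin": 0},
  {"x": 0,"y": 0,"z": 20,"spin": 0},
  {"x": 0,"y": 0,"z": 20,"spin": 0},
  {"x": 0,"y": 0,"z": 14,"spin": 0},
  {"x": 0,"y": 0,"z": 0,"spin": 0},
])

```text
time: 18.55
position: [0.7265, -0.1003, 0.1022]
tool_rot: [-0.008, 1.0, 0.008, -0.012]
ft_force: [-0.5, 0.1, 0.7]
grip_width: 0.0606
```

```bash
python3 plan.py .685,-.1,.09,-3.12,4;python3 ss.py 14 .62,-.1,.06 80
```

```text
now 18.55 [ 0.7265 -0.1003  0.1022] yaw -3.1244 zaxis [-0.023  0.016 -1.   ] F [-0.5  0.1  0.7] w 0.0606 q [-0.29  0.81  1.2   0.01  1.16 -1.88]
[{"x": 10.3, "y": 0.2, "z": 3.3, "spin": -0.001}, {"x": 10.3, "y": 0.2, "z": 3.3, "spin": -0.001}, {"x": 10.3, "y": 0.2, "z": 3.3, "spin": -0.001}, {"x": 10.3, "y": 0.2, "z": 3.3, "spin": -0.001}]
-> [ 0.685 -0.1    0.09 ] -3.12
side 262 167 3.75
scene 213 184 3.75
```

View pics/side14c.png

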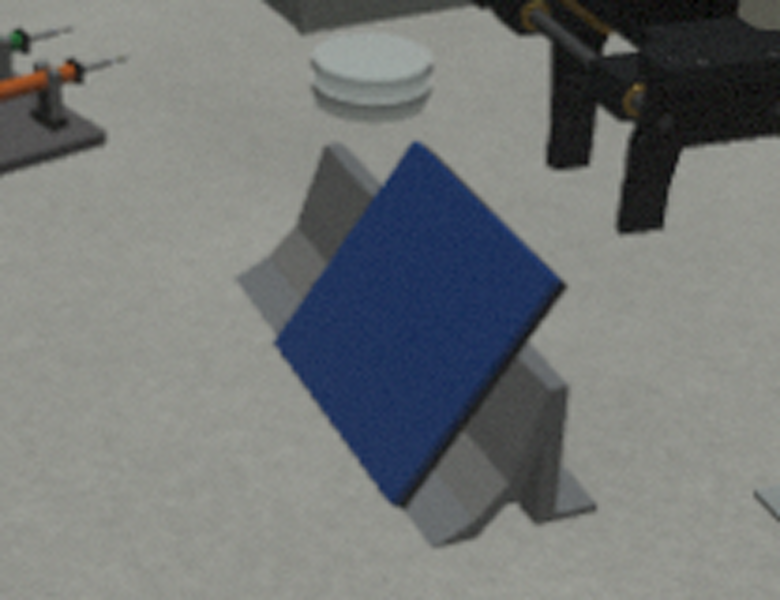

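play_rows([
  {"x": 3,"y": 0,"z": 5,"spin": 0},
  {"x": 9,"y": 0,"z": 5,"spin": 0},
  {"x": 9,"y": 0,"z": 3,"spin": 0},
  {"x": 9,"y": 0,"z": 1,"spin": 0},
  {"x": 9,"y": 0,"z": 0,"spin": 0},
])

```text
time: 19.15
position: [0.6889, -0.1021, 0.0945]
tool_rot: [-0.009, 1.0, 0.006, -0.006]
ft_force: [-0.5, 0.5, -0.7]
grip_width: 0.0606
```

```bash
python3 plan.py .65,-.1,.09,-3.12,4
```

```text
now 19.15 [ 0.6889 -0.1021  0.0945] yaw -3.1242 zaxis [-0.012  0.012 -1.   ] F [-0.5  0.5 -0.7] w 0.0606 q [-0.31  0.77  1.33  0.01  1.06 -1.9 ]
[{"x": 9.7, "y": 0.7, "z": 1.2, "spin": -0.001}, {"x": 9.7, "y": 0.7, "z": 1.3, "spin": -0.001}, {"x": 9.7, "y": 0.7, "z": 1.2, "spin": -0.001}, {"x": 9.7, "y": 0.6, "z": 1.3, "spin": -0.001}]
-> [ 0.65 -0.1   0.09] -3.12
```

play_rows([
  {"x": 9,"y": 0.5,"z": 1,"spin": 0},
  {"x": 9,"y": 0.5,"z": 1,"spin": 0},
  {"x": 9,"y": 0.5,"z": 1,"spin": 0},
  {"x": 9,"y": 0.5,"z": 1,"spin": 0},
])

```text
time: 19.55
position: [0.6517, -0.1013, 0.0929]
tool_rot: [-0.009, 1.0, 0.005, -0.002]
ft_force: [0.6, -1.0, 0.0]
grip_width: 0.0609
```

```bash
python3 plan.py .60,-.1,.09,-3.12,6;python3 ss.py 15 .62,-.1,.06 80
```

```text
now 19.55 [ 0.6517 -0.1013  0.0929] yaw -3.1242 zaxis [-0.005  0.01  -1.   ] F [ 0.6 -1.   0. ] w 0.0609 q [-0.33  0.73  1.44  0.01  0.98 -1.92]
[{"x": 8.6, "y": 0.4, "z": 0.5, "spin": -0.001}, {"x": 8.6, "y": 0.4, "z": 0.5, "spin": -0.001}, {"x": 8.6, "y": 0.4, "z": 0.5, "spin": -0.001}, {"x": 8.6, "y": 0.4, "z": 0.6, "spin": -0.0}, {"x": 8.6, "y": 0.4, "z": 0.5, "spin": -0.001}, {"x": 8.7, "y": 0.3, "z": 0.6, "spin": -0.0}]
-> [ 0.6  -0.1   0.09] -3.12
side 262 167 3.75
scene 213 184 3.75
```

View pics/side15c.png

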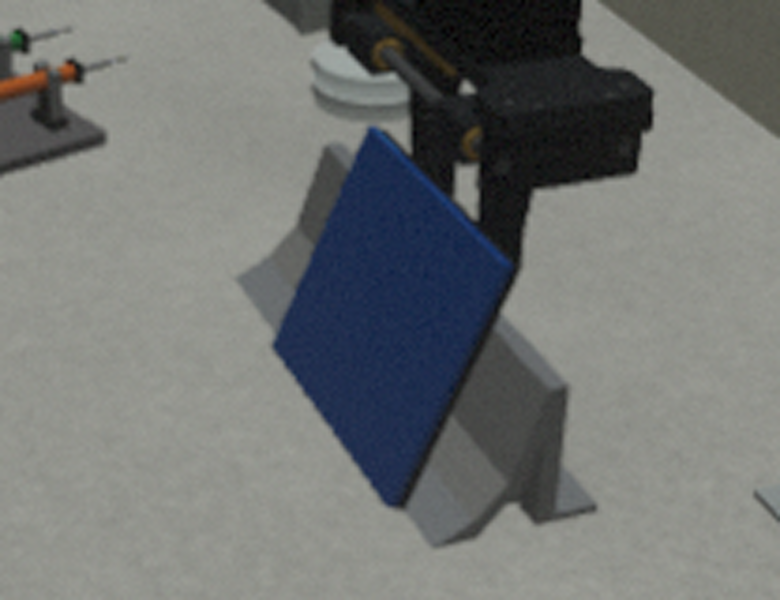

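play_rows([
  {"x": 9,"y": 0,"z": 0,"spin": 0},
  {"x": 9,"y": 0,"z": 0,"spin": 0},
  {"x": 9,"y": 0,"z": 0,"spin": 0},
  {"x": 9,"y": 0,"z": 0,"spin": 0},
  {"x": 9,"y": 0,"z": 0,"spin": 0},
])

```text
time: 20.15
position: [0.6017, -0.1015, 0.092]
tool_rot: [-0.009, 1.0, 0.006, -0.005]
ft_force: [-0.0, 0.2, -0.0]
grip_width: 0.0609
```

```bash
python3 plan.py .58,-.1,.095,-3.12,4;python3 ss.py 16 .60,-.1,.06 80
```

```text
now 20.15 [ 0.6017 -0.1015  0.092 ] yaw -3.1242 zaxis [-0.01   0.011 -1.   ] F [-0.   0.2 -0. ] w 0.0609 q [-0.35  0.68  1.57  0.01  0.91 -1.95]
[{"x": 5.4, "y": 0.5, "z": -0.7, "spin": -0.001}, {"x": 5.4, "y": 0.5, "z": -0.7, "spin": -0.001}, {"x": 5.4, "y": 0.5, "z": -0.7, "spin": -0.001}, {"x": 5.5, "y": 0.4, "z": -0.7, "spin": -0.001}]
-> [ 0.58  -0.1    0.095] -3.12
side 252 169 3.75
scene 212 178 3.75
```

View pics/side16c.png

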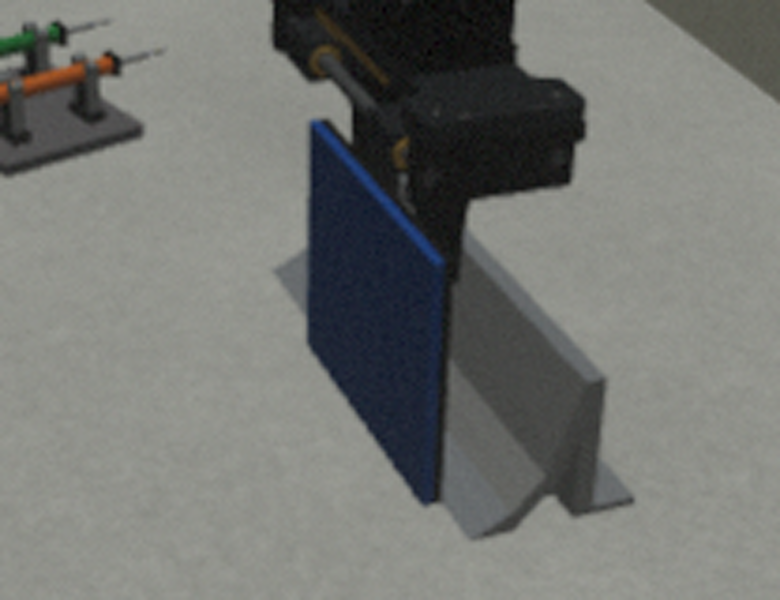

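Nearly upright. Pull on past vertical.

play_rows([
  {"x": 7,"y": 0,"z": 0,"spin": 0},
  {"x": 8,"y": 0,"z": 0,"spin": 0},
  {"x": 8,"y": 0,"z": 0,"spin": 0},
  {"x": 6,"y": 0,"z": 0,"spin": 0},
  {"x": 0,"y": 0,"z": 0,"spin": 0},
  {"x": 0,"y": 0,"z": 0,"spin": 0},
])

```text
time: 20.85
position: [0.5696, -0.102, 0.0925]
tool_rot: [-0.008, 1.0, 0.006, -0.005]
ft_force: [0.5, -0.5, 1.1]
grip_width: 0.061
```

```bash
python3 plan.py;python3 ss.py 17 .56,-.1,.06 90
```

```text
now 20.85 [ 0.5696 -0.102   0.0925] yaw -3.1249 zaxis [-0.011  0.012 -1.   ] F [ 0.5 -0.5  1.1] w 0.061 q [-0.37  0.65  1.65  0.01  0.86 -1.97]
side 218 163 3.3333333333333335
scene 198 156 3.3333333333333335
```

View pics/side17c.png

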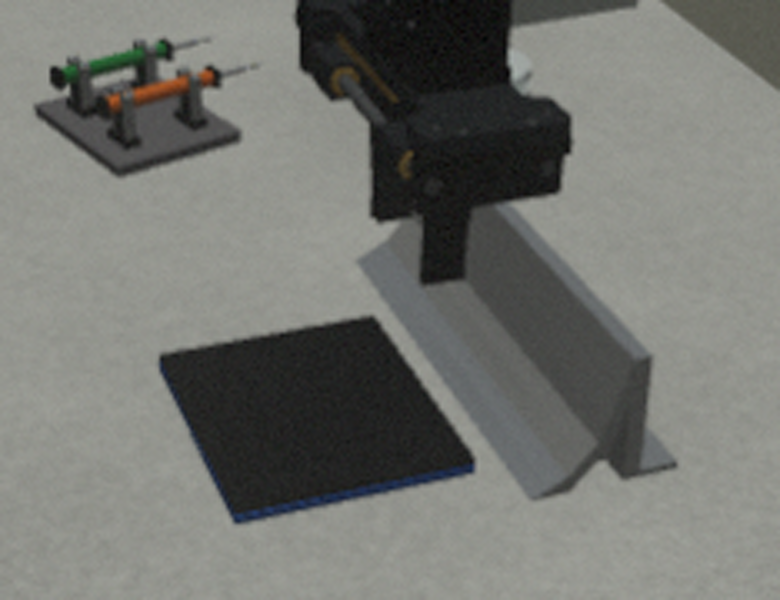

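play_rows([
  {"x": 0,"y": 0,"z": -20,"spin": 0},
  {"x": 0,"y": 0,"z": -30,"spin": 0},
  {"x": 0,"y": 0,"z": -40,"spin": 0},
  {"x": 0,"y": 0,"z": -30,"spin": 0},
  {"x": 0,"y": 0,"z": 0,"spin": 0},
])

```text
time: 21.45
position: [0.5724, -0.1035, 0.2151]
tool_rot: [-0.009, 1.0, 0.006, -0.006]
ft_force: [-0.1, 0.3, 0.3]
grip_width: 0.0611
```

```bash
python3 - <<'E'
from fit import *
C={n:cams.camera(n) for n in ['side','scene']}
for n in C: save(C[n],n+'18.png')
a=C['side']['img'][160:430,200:460]; cv2.imwrite('pics/f1.png',cv2.resize(a,None,fx=2.2,fy=2.2)[:,:,::-1])
u=C['scene']['img'][170:350,140:560]; cv2.imwrite('pics/f2.png',cv2.resize(u,None,fx=1.9,fy=1.9)[:,:,::-1])
for t,parts,p0 in [('jar',cyl(.028,.085),[.5,-.39,0]),('beaker',cyl(.032,.085),[.35,-.345,0]),('dishes',cyl(.04,.032),[.75,.248,0])]:
    for n in C:
        r=nets.outline_of(C[n],t)
        if r: x,i=fit([(C[n],r[0]['region'],None)],parts,p0); print(t,n,x[:2].round(4),np.round(i,3))
        else: print('miss',t,n)
# seated handle height: orange pixels vs model
for n in C:
    im=C[n]['img'].astype(int); m=(im[...,0]>120)&(im[...,1]<110)&(im[...,2]<70)
    ys,xs=np.where(m)
    t=.304;d=np.array([np.cos(t),np.sin(t),0])
    s=np.array([.509,.2455,.04]); e=proj(C[n],[s-.042*d,s+.042*d,s])
    k=(abs(xs-e[2,0])<30)&(abs(ys-e[2,1])<30); 
    pc=np.c_[xs[k],ys[k]]; mu=pc.mean(0); v=np.linalg.svd(pc-mu)[2][0]; pr=(pc-mu)@v
    print(n,'model ends',e.round(1).tolist(),'orange mean',mu.round(1),'dir deg',np.degrees(np.arctan2(v[1],v[0])).round(1),'model',np.degrees(np.arctan2(*(e[1]-e[0])[::-1])).round(1),'ends',(mu+v*pr.min()).round(1),(mu+v*pr.max()).round(1))
print(robot.get_obs()['time'])
E
```

```text
jar side [ 0.5032 -0.3935] [0.904]
jar scene [ 0.5018 -0.397 ] [0.905]
beaker side [ 0.3554 -0.3419] [0.865]
beaker scene [ 0.3479 -0.3531] [0.835]
dishes side [0.752  0.2468] [0.846]
dishes scene [0.7479 0.2458] [0.935]
side model ends [[248.5, 195.0], [279.8, 186.4], [264.4, 190.7]] orange mean [265.9 188.7] dir deg 164.8 model -15.4 ends [280.9 184.6] [250.9 192.8]
scene model ends [[466.1, 219.1], [490.2, 239.4], [477.8, 229.0]] orange mean [478.4 229. ] dir deg 39.1 model 40.2 ends [465.5 218.6] [489.3 237.9]
21.85
```

View pics/f1.png

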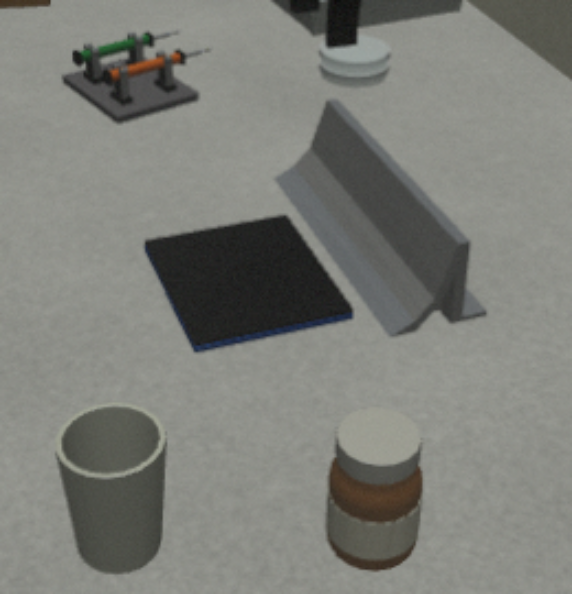

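View pics/f2.png

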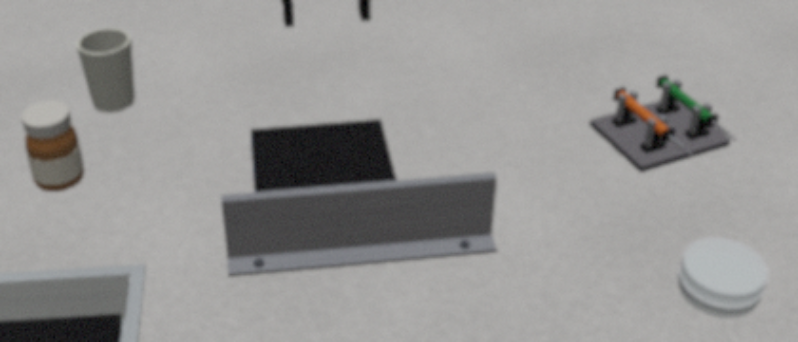

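```bash
python3 - <<'E'
from fit import *
t=.304;d=np.array([np.cos(t),np.sin(t),0]);y=np.array([-np.sin(t),np.cos(t),0])
for n in ['side','scene']:
    c=cams.camera(n); im=c['img'].astype(int); r,g,b=im[...,0],im[...,1],im[...,2]
    for name,m,off in [('orange',(r>b+45)&(r>g+30),0),('green',(g>r+25)&(g>b+25),.062)]:
        s=np.array([.509,.2455,.04])+off*y; e=proj(c,[s-.042*d,s+.042*d,s])
        ys,xs=np.where(m); k=(abs(xs-e[2,0])<26)&(abs(ys-e[2,1])<22); pc=np.c_[xs[k],ys[k]].astype(float)
        mu=pc.mean(0); v=np.linalg.svd(pc-mu)[2][0]; v*=np.sign(v@(e[1]-e[0])); u=(e[1]-e[0])/np.linalg.norm(e[1]-e[0]); nn=np.array([-u[1],u[0]])
        print(n,name,k.sum(),'along px',((mu-e[2])@u).round(2),'perp px',((mu-e[2])@nn).round(2),'dangle',np.degrees(np.arctan2(u[0]*v[1]-u[1]*v[0],u@v)).round(2),'px/mm z',((proj(c,s+[0,0,.01])-e[2])[0]/10).round(2))
E
```

```text
side orange 102 along px 1.46 perp px -0.98 dangle 0.45 px/mm z [-0.02 -0.4 ]
side green 68 along px 0.87 perp px -1.25 dangle 0.48 px/mm z [-0.02 -0.38]
scene orange 158 along px 0.73 perp px -0.31 dangle -0.06 px/mm z [ 0.07 -0.4 ]
scene green 96 along px -0.39 perp px -0.27 dangle -0.27 px/mm z [ 0.08 -0.39]
```

```bash
python3 -c "
from rig import robot
print(robot.hand_in(), robot.get_obs()['time'])"
```

```text
the job is handed in; nothing more can be done
the job is handed in; nothing more can be done
```

The job is done and handed in at about 22 s of the 61 s allowed.

- **Probe:** It is pressed down and snapped into the free clips. The last check showed its height and angle matching the green probe's to within about 1 mm and 0.5 degrees. It sits roughly 2–3 mm off centre along its own axis, towards the needle end. The clips still hold the handle between its collars.
- **Board:** I pushed it up the upstand until it stood leaning on its own, let go, and tipped it back from behind. It now lies flat on the bench, black pad side up, on the robot's side of the upstand.
- **Climb:** The first push jammed at about 16 N sideways. I backed off a little, raised the fingers slightly and pushed again, and the board climbed at about 5 N.
- **Seating force:** Pressing the probe home peaked at about 47 N at the fingertips when it bottomed out. That is a finger force, not the gripper's body, and the wrist limit is 120 N.
- **Jar, beaker and dishes:** The jar and beaker positions match those at the start to within 3 mm. The dishes match to 1–2 mm in the side view; their first scene-camera fit had failed, so that view has nothing to compare with. None of them was touched.
- **At hand-in:** The gripper was clear of everything.

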